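# Stand weighted damper cartridges heavy end down for gauging

### The job

Two sealed damper cartridges, one long and one short, lie in the vee rests; their ends look alike, but each hides a heavy tungsten weight in one end, which shows only as a pull in the grip when it is lifted at its middle. Find the heavy end of each and stand both heavy end down on the comparator's dark granite plate, upright and free by themselves: the long one centred under the dial's contact tip, the short one on the open part of the plate, well clear of the long one, the column and the ring gauge. Do not let one drop, topple or lie on the bench, and leave the ring gauge, plug gauge, loose bearing and tally counter where they are.

Things in the scene. Friction and masses are not known exactly. Their poses are not given: they have to be found in the camera images.
- long_cartridge: Long cartridge: plain steel cylinder, diameter 30, length 120 mm, both ends alike (seam, rubber band, crown 2 mm high of radius 50 mm). Origin at mid-length on its axis, x along it. Hidden weight in one end, either way round: 0.36 to 0.52 kg, balance point 30 mm from the middle; held level at the middle it turns with 0.11 to 0.15 N m. Heavy end down it stands alone, even from a 15 degree lean; heavy end up it topples. Starts in rest_a.
- short_cartridge: Short cartridge: plain steel cylinder, diameter 30, length 100 mm, both ends alike (seam, rubber band, crown 2 mm high of radius 50 mm). Origin at mid-length on its axis, x along it. Hidden weight in one end, either way round: 0.36 to 0.52 kg, balance point 24 mm from the middle; held level at the middle it turns with 0.09 to 0.12 N m. Heavy end down it stands alone, even from a 15 degree lean; heavy end up it topples. Starts in rest_b.
- rest_a: Fixed grey vee rest: bar 104 (x) by 36 by 9 mm high with two vee posts 38 mm either side of its middle, 43 mm high, 37 mm wide. Origin under its centre, on the bench. The long cartridge lies along its x, centred to 6 mm, its axis 50 mm above the bench, free to grip between the posts. Any yaw; the two rests change places.
- rest_b: Fixed grey vee rest: bar 104 (x) by 36 by 9 mm high with two vee posts 38 mm either side of its middle, 43 mm high, 37 mm wide. Origin under its centre, on the bench. The short cartridge lies along its x, centred to 6 mm, its axis 50 mm above the bench, free to grip between the posts. Any yaw; the two rests change places.
- comparator: Fixed dial comparator on a dark granite plate 160 (x) by 220 (y) by 30 mm high. Origin at the centre of the plate's underside; x to its rear, y to its left, z up; its front looks to the robot's left and somewhat back to the robot (yaw -77 to -43 degrees). The left half, farther from the robot, carries the column and, on an arm reaching forward from it, the dial gauge; the right half is open but for the ring gauge at the rear.
- dial_tip (a point): Lowest point of the dial gauge's ball contact tip, at x = -15, y = 50 mm of the comparator, 142 mm above the plate: 22 mm above the long cartridge standing there. Over it are a stem, the arm (18 mm wide, 168 to 192 mm above the plate) and the dial body (diameter 59 mm, x = -31 to -3 mm, up to 263 mm above the plate), so the hand must come in tilted from the front or side.
- plate_top (a point): Centre of the granite plate's upper face, 30 mm above the bench; axes as the comparator's.
- column (a point): Foot of the comparator's steel column on the plate (x = 52, y = 50 mm of the comparator): column diameter 24 mm, 262 mm high, clamp of diameter 42 mm at the arm; round foot flange of diameter 54 mm, 12 mm high.
- ring_gauge: Bystander: loose steel ring gauge, diameter 48 mm, 18 mm high, lying on the granite plate in the rear corner of its open half; origin at the centre of its underside.
- plug_gauge: Bystander: loose steel plug gauge standing on end on the bench beyond the comparator, diameter 35 mm, 102 mm high; origin at the centre of its foot.
- bearing: Bystander: loose ball bearing lying near the bench's front edge, diameter 62 mm, 14 mm high; origin at the centre of its underside.
- tally_counter: Bystander: small white hand tally counter lying at the front left of the bench, 91 x 47 x 26 mm; origin at the centre of its underside.
Mind the look-alikes: they are no part of the job. What is shaped like the long_cartridge but green is not meant.

How it is judged (in metres and radians):
At the end, for the whole second after the job is handed in: Both cartridges stand on the granite plate by themselves, upright within 5 degrees and at rest; the long one's axis within 10 mm of the dial tip's; the short one wholly over the plate, its axis at least 40 mm from the long one's, 47 mm from the column's and 44 mm from the ring gauge's (angle between the x axis of each of long_cartridge, short_cartridge and the z axis of comparator, either way round below 0.09 rad and z of long_cartridge in the frame of plate_top between 0.055 and 0.065 m and horizontal distance between long_cartridge and dial_tip below 0.01 m and linear speed of each of long_cartridge, short_cartridge below 0.02 m/s and angular speed of each of long_cartridge, short_cartridge below 0.15 rad/s and z of short_cartridge in the frame of plate_top between 0.045 and 0.055 m and x of short_cartridge in the frame of comparator between -0.068 and 0.068 m and y of short_cartridge in the frame of comparator between -0.098 and 0.098 m and horizontal distance between short_cartridge and long_cartridge above 0.04 m and horizontal distance between short_cartridge and column above 0.047 m and horizontal distance between short_cartridge and ring_gauge above 0.044 m); the robot touches nothing.
It fails at once if a cartridge has toppled onto the comparator or its plate, or lies on the bench (((angle between long_cartridge's own x axis and vertical between 1.2 and 1.94 rad and contact force between long_cartridge and comparator above 0.5 N) or height (world z) of long_cartridge below 0.022 m) or ((angle between short_cartridge's own x axis and vertical between 1.2 and 1.94 rad and contact force between short_cartridge and comparator above 0.5 N) or height (world z) of short_cartridge below 0.022 m)).
It fails at once if a cartridge was dropped or banged onto the plate (over 150 N) (contact force between any of long_cartridge, short_cartridge and comparator above 150 N).
It fails at once if the ring gauge, plug gauge, bearing or tally counter was shifted by over 15 mm (distance of any of ring_gauge, plug_gauge, bearing, tally_counter from where it was at the start of the episode above 0.015 m).
It also fails if it takes over 72 s, if anything falls off the work surface, if the arm or the gripper's body presses on something with over 40 N, if the wrist force passes 120 N, or if a joint passes its speed limit or range.

### The arm

A 7-joint arm with a two-finger parallel gripper is mounted at the origin on a cart in front of the work surface, level with it; the furniture and walls round the work are solid. World frame = base frame: x ahead of the robot, y to its left, z up, the work surface at z = 0. Lengths are in m, angles in degrees, forces in N, time in s.
With the tool pointing down it reaches from about 0.425 to 0.875 m from the base axis. Payload 4.7 kg.
Tool frame: the origin (TCP) lies between the finger pads; the fingertips stand 17 mm ahead of it and the grasp point (between the pads) lies 2 mm behind it; z points along the fingers, y is the line along which they close (so a half turn about z gives the same grasp; the last joint's range is limited). The gripper opens to 87 mm and grips with 3 to 60 N. Pads are 19 mm wide; open, the fingers measure 117 mm over their backs; the gripper's body (75 mm by 190 mm) begins 51 mm behind the grasp point.
Start: joints at [-75.739, 18.392, -4.016, 83.108, 1.295, 78.541, -3.26], TCP at [0.151, 0.632, 0.24] pointing down, gripper open.
Joint ranges: [-163.93, 163.93], [-17.29, 119.83], [-79.2, 71.16], [3.27, 140.29], [-89.18, 269.18], [5.43, 117.66], [-154.24, 154.24]. Speed limits (degrees/s): [147.25, 147.25, 180, 180, 180, 180, 180].

### API

Orientations are given as [roll, pitch, yaw] about the fixed x, y, z axes, in that order (R = Rz(yaw) Ry(pitch) Rx(roll)).
In Python, from cell import env, cams gives the robot as it stands.
- The arm moves only by the shell command python3 -m pendant 'ROWS' [FORCE]. ROWS is JSON, a list of rows, each an object of numbers: "tx", "ty", "tz": the shift along the tool's x, y, z each as a share of 0.05 m, from -1 to 1; "spin": the turn about the tool's z as a share of 4 degrees, from -1 to 1; "claw": the closure, from 0 (fully open) to 1 (shut). A call has 1 to 10 rows; each row shifts and turns the commanded pose from where the row before left it, along the tool's axes as they then stand; what a row does not reach is not made up. A row lasts 1/8 s, in which the tool goes at most 62.5 mm and 10.7 degrees, less where a joint would pass 70% of its speed; a pose out of reach is approached as far as the arm can. A call with a number of a shift or a turn outside -1 to 1 is refused whole. A call with a gripper value outside its range is refused whole. The fingers move at their own pace and stop on an object; FORCE is the grip in N (left out, the last holds). Time passes only in rows, so rows that do not move let the fingers close. It gives the time, the measured TCP pose, the force, the opening and the grip force at its end, in the units of the state.
- env.get_obs(): the state, without advancing time (a new reading comes with each control period).
- cams.read_camera(name): name is "side" or "top"; returns the picture (400x640x3 uint8, red, green, blue); there is no depth.
- cams.camera_info(name): a dict with "fx", "fy", "cx", "cy" (pixels), "rvec" (rotation vector, rad) and "tvec" (3), from world to camera coordinates, as OpenCV has them. Camera axes: x right, y down, z forward; pixel columns grow to the right and rows downward; lengths in m; the calibration is good to about 2 mm. A picture is of the moment at which its call begins. camera_info takes no time and is no camera call.
- env.sign_off(): hands the job in; it is judged then, once.
The state is a dict: "time_s": time; "qpos": joint angles; "joint_velocities": joint speeds; "effort": joint torques, N m; "tool_pos": TCP position; "tool_rot": TCP orientation; "force": force on the tool from outside, world axes, zero at the start; "wrist_torque": the same for the moment, N m; "grip_width": finger opening in m; "grasp_force": force on a finger pad.
Only numpy, scipy, OpenCV 4.12 (cv2) and the standard library are available. Lean on these libraries where they do the work, as an engineer would, in place of code of your own. Each camera call takes 0.05 s, during which the arm holds its last target. There are 200 camera calls.

## Working session

There is one attempt and no reset: what is moved stays moved. The work goes in short steps, Python scripts to look and compute and a shell command to move; the robot and the scene stay as the last step left them, time stands still between calls to the robot, and variables do not carry over. Pictures are saved under pics/ and viewed, at most 10 in all, crops included, and the job is handed in when it is done.

```bash
ls; mkdir -p pics
python3 - <<'E'
from cell import env,cams
import cv2
o=env.get_obs();print(o)
for n in("side","top"):
    cv2.imwrite(f"pics/{n}0.png",cams.read_camera(n)[:,:,::-1]);print(cams.camera_info(n))
E
python3 -m pendant --help 2>&1 | head -20
```

```text
pics
{'time_s': 0.0, 'qpos': array([-75.73865047,  18.44124974,  -4.01599682,  83.17602348,
         1.29649142,  78.54090299,  -3.2629158 ]), 'joint_velocities': array([ 0.01792557, -0.05448853, -0.00599792,  0.04032931,  0.12503648,
        0.04733205, -0.03414661]), 'effort': array([-3.47628984e-04, -4.91297364e+01, -4.03687572e-01, -3.12536645e+01,
       -6.38259854e-02,  4.35409416e-02,  1.66813134e-04]), 'tool_pos': array([0.15115472, 0.63163381, 0.23842691]), 'tool_rot': array([-1.79887155e+02,  7.11490256e-03,  1.66546256e+02]), 'force': array([-0.28105812, -0.167401  ,  0.64033121]), 'wrist_torque': array([-0.05632004,  0.03622011, -0.03668751]), 'grasp_force': 0.0, 'grip_width': 0.0870263370818963}
{'fx': 427.273079535796, 'fy': 427.273079535796, 'cx': 310.36010703956634, 'cy': 201.09420135151683, 'rvec': array([ 0.2569566 ,  2.78566109, -1.24660315]), 'tvec': array([0.56958434, 0.04006512, 1.31582399])}
{'fx': 495.7833176264758, 'fy': 495.7833176264758, 'cx': 309.7285326999633, 'cy': 196.49675212179574, 'rvec': array([ 2.12417852, -2.18889707,  0.09513099]), 'tvec': array([0.01051475, 0.58027673, 1.6786511 ])}
invalid input: not JSON, or not a number
```

View pics/top0.png

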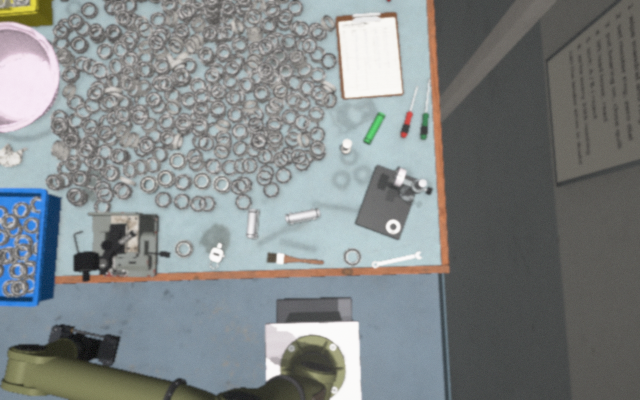

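View pics/side0.png

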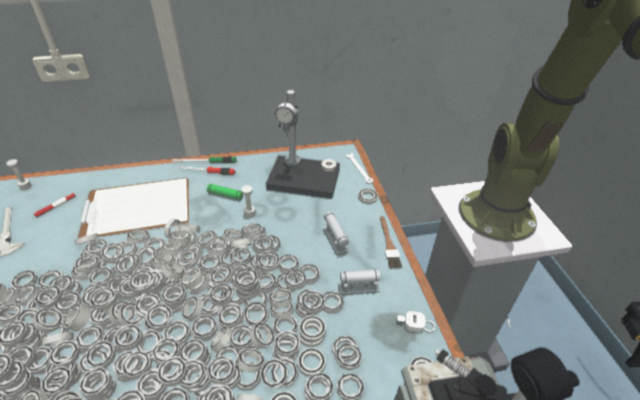

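```bash
cat > h.py <<'E'
import numpy as np,cv2
from cell import env,cams
def cam(n):
    c=cams.camera_info(n);K=np.array([[c['fx'],0,c['cx']],[0,c['fy'],c['cy']],[0,0,1]])
    return K,cv2.Rodrigues(c['rvec'])[0],np.array(c['tvec'])
def ray(n,u,v,z):
    K,R,t=cam(n);d=R.T@np.linalg.inv(K)@[u,v,1];o=-R.T@t
    return o+d*(z-o[2])/d[2]
def proj(n,P):
    K,R,t=cam(n);p=(K@(R@np.atleast_2d(P).T+t[:,None])).T;return p[:,:2]/p[:,2:]
def crop(n,x0,y0,w,h,s,name):
    im=cams.read_camera(n)[y0:y0+h,x0:x0+w,::-1]
    cv2.imwrite(f"pics/{name}.png",cv2.resize(im,None,fx=s,fy=s,interpolation=cv2.INTER_CUBIC))
E
python3 - <<'E'
from h import *
crop("top",235,155,200,125,4,"topc")
crop("side",255,80,150,220,2.7,"sidec")
for n,u,v,z in[("top",252,222,.05),("top",302,215,.05),("side",336,229,.05),("side",360,277,.05)]:print(n,u,v,ray(n,u,v,z).round(3))
E
```

```text
top 252 222 [0.497 0.192 0.05 ]
top 302 215 [0.516 0.021 0.05 ]
side 336 229 [0.511 0.021 0.05 ]
side 360 277 [0.49  0.196 0.05 ]
```

View pics/topc.png

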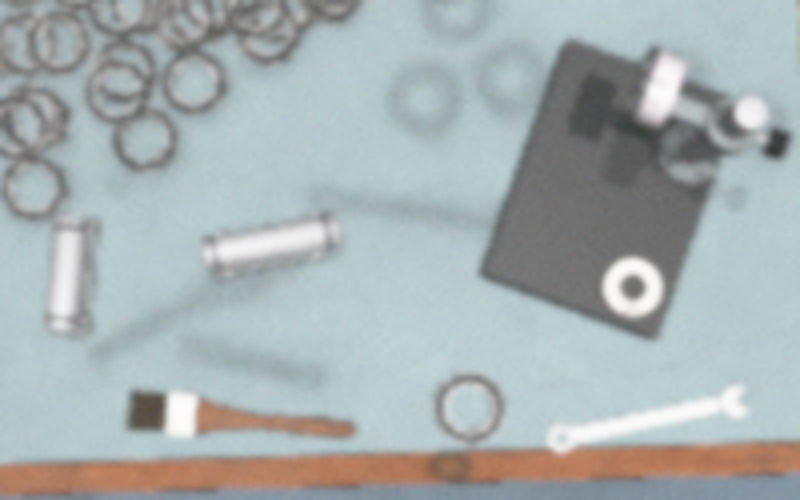

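View pics/sidec.png

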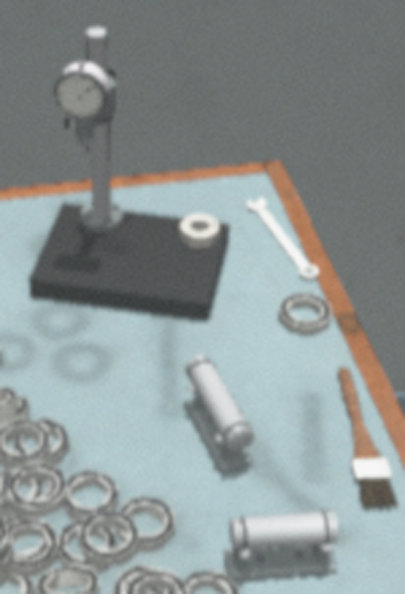

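Run:
```python
from h import *
from scipy.optimize import least_squares
T=lambda u,v:(235+(u-1.5)/4,155+(v-1.5)/4); S=lambda u,v:(255+(u-.85)/2.7,80+(v-.85)/2.7)
C=np.array([[-.08,-.11,.03],[-.08,.11,.03],[.08,-.11,.03],[.08,.11,.03]])
ob=[("top",0,T(483,273)),("top",1,T(570,40)),("top",2,T(655,338)),("side",0,S(212,302)),("side",1,S(33,277)),("side",2,S(230,228)),("side",3,S(65,207))]
def W(p,P):
    c,s=np.cos(p[2]),np.sin(p[2]);P=np.atleast_2d(P);return np.c_[p[0]+c*P[:,0]-s*P[:,1],p[1]+s*P[:,0]+c*P[:,1],P[:,2]]
f=lambda p:np.concatenate([proj(n,W(p,C[i]))[0]-np.array(q) for n,i,q in ob])
r=least_squares(f,[.55,-.25,-1],loss='soft_l1');p=r.x
print("comp",p[:2],np.degrees(p[2]));print(f(p).reshape(-1,2).round(1))
print("dial tip",W(p,[-.015,.05,.172]),"column",W(p,[.052,.05,.03]))
for nm,q in[("tip",[-.015,.05,.172]),("coltop",[.052,.05,.292]),("dialtop",[-.017,.05,.293])]:
    P=W(p,q);print(nm,"topcrop",(proj("top",P)[0]-[235,155])*4,"sidecrop",(proj("side",P)[0]-[255,80])*2.7)
for nm,a,b in[("long",(208,252),(340,232)),("short",(75,218),(65,330))]:
    A,B=ray("top",*T(*a),.05),ray("top",*T(*b),.05);print(nm,(A+B)/2,np.hypot(*(A-B)[:2]),np.degrees(np.arctan2(*(B-A)[1::-1])))
for nm,a,b in[("longS",(198,365),(240,435)),("shortS",(232,530),(337,526))]:
    A,B=ray("side",*S(*a),.05),ray("side",*S(*b),.05);print(nm,(A+B)/2,np.hypot(*(A-B)[:2]),np.degrees(np.arctan2(*(B-A)[1::-1])))
print("ring",ray("top",*T(632,287),.048), ray("side",*S(200,225),.048),"plug",ray("top",346,146,.1))
```

```text
comp [ 0.5509093  -0.27405903] -112.8269675844449
[[-0.8  1.3]
 [-0.2  0.3]
 [ 0.2  1.9]
 [-1.1  0.7]
 [-2.   0.4]
 [ 0.4 -1.6]
 [-0.7 -2. ]]
dial tip [[ 0.60281258 -0.27963129  0.172     ]] column [[ 0.57681996 -0.3413839   0.03      ]]
tip topcrop [639.13067963 107.96504905] sidecrop [ 85.01025415 153.35659697]
coltop topcrop [750.42323302 118.19892837] sidecrop [96.48771491 30.23059438]
dialtop topcrop [661.3157641   84.40435475] sidecrop [80.74658561 59.0936241 ]
long [0.5153582  0.01704447 0.05      ] 0.11343321144458461 -83.10912774758397
short [0.49353    0.19116283 0.05      ] 0.09546787765937961 173.94013090355946
longS [0.51052087 0.01491574 0.05      ] 0.1092978674403562 100.36941407362964
shortS [0.48826834 0.1907282  0.05      ] 0.098376970757007 172.2576213987197
ring [ 0.46822436 -0.28447725  0.048     ] [ 0.46345067 -0.28592287  0.048     ] plug [ 0.73872848 -0.13419065  0.1       ]
```

```bash
python3 -m pendant '[{"tx":-0.9,"ty":-0.78,"tz":-0.1},{"tx":-0.9,"ty":-0.78,"tz":-0.1},{"tx":-0.9,"ty":-0.78,"tz":-0.1},{"tx":-0.9,"ty":-0.78,"tz":-0.1},{"tx":-0.9,"ty":-0.78,"tz":-0.1},{"tx":-0.9,"ty":-0.78,"tz":-0.1},{"tx":-0.9,"ty":-0.78,"tz":-0.1},{"tx":-0.9,"ty":-0.78,"tz":-0.1},{"tx":-0.9,"ty":-0.78,"tz":-0.1},{"tx":-0.9,"ty":-0.78,"tz":-0.1}]'
python3 -m pendant '[{"tx":-1},{"tx":-1},{"tx":-1},{"tx":-1},{"tx":-1},{"tx":-1},{"tx":-1},{"tx":-1}]'
```

```text
invalid input at $[0]: expected keys tx, ty, tz, spin, claw
invalid input at $[0]: expected keys tx, ty, tz, spin, claw
```

```bash
python3 -m pendant '[{"tx":-1},{"tx":-1},{"tx":-1},{"tx":-1}]';python3 -m pendant '[{"tx":-1},{"tx":-1},{"tx":-1}]'; python3 -c "
from h import *
print(env.get_obs()['qpos'].round(1))"
```

```text
[-75.7  18.4  -4.   83.1   1.3  78.5  -3.3]invalid input at $[0]: expected keys tx, ty, tz, spin, claw
invalid input at $[0]: expected keys tx, ty, tz, spin, claw
```

```bash
python3 -m pendant '[{"tx":-0.9,"ty":-0.78,"tz":-0.1,"spin":0,"claw":0},{"tx":-0.9,"ty":-0.78,"tz":-0.1,"spin":0,"claw":0},{"tx":-0.9,"ty":-0.78,"tz":-0.1,"spin":0,"claw":0},{"tx":-0.9,"ty":-0.78,"tz":-0.1,"spin":0,"claw":0},{"tx":-0.9,"ty":-0.78,"tz":-0.1,"spin":0,"claw":0},{"tx":-0.9,"ty":-0.78,"tz":-0.1,"spin":0,"claw":0},{"tx":-0.9,"ty":-0.78,"tz":-0.1,"spin":0,"claw":0},{"tx":-0.9,"ty":-0.78,"tz":-0.1,"spin":0,"claw":0},{"tx":-0.9,"ty":-0.78,"tz":-0.1,"spin":0,"claw":0},{"tx":-0.9,"ty":-0.78,"tz":-0.1,"spin":0,"claw":0}]'
python3 -m pendant '[{"tx":-1,"ty":0,"tz":0,"spin":0,"claw":0},{"tx":-1,"ty":0,"tz":0,"spin":0,"claw":0},{"tx":-1,"ty":0,"tz":0,"spin":0,"claw":0},{"tx":-1,"ty":0,"tz":0,"spin":0,"claw":0},{"tx":-1,"ty":0,"tz":0,"spin":0,"claw":0},{"tx":-1,"ty":0,"tz":0,"spin":0,"claw":0},{"tx":-1,"ty":0,"tz":0,"spin":0,"claw":0},{"tx":-1,"ty":0,"tz":0,"spin":0,"claw":0}]'
python3 -m pendant '[{"tx":-1,"ty":0,"tz":0,"spin":0,"claw":0},{"tx":-1,"ty":0,"tz":0,"spin":0,"claw":0},{"tx":-1,"ty":0,"tz":0,"spin":0,"claw":0},{"tx":-1,"ty":0,"tz":0,"spin":0,"claw":0}]'
python3 -c "
from h import *
print(env.get_obs()['qpos'].round(1))"
```

```text
time_s: 1.45
tool_pos: [0.4989, 0.1465, 0.2899]
tool_rot: [180.0, 0.0, 166.6]
force: [0.6, -0.5, -0.7]
grip_width: 0.0872
grasp_force: 0.0
time_s: 2.45
tool_pos: [0.8782, 0.0588, 0.2906]
tool_rot: [-180.0, 0.1, 166.4]
force: [2.1, 1.0, 0.5]
grip_width: 0.0869
grasp_force: 0.0
time_s: 2.95
tool_pos: [0.9545, 0.0088, 0.2536]
tool_rot: [178.3, 6.2, 166.0]
force: [-0.0, 0.8, 0.4]
grip_width: 0.0869
grasp_force: 0.0
[ -3.3  68.1  48.    3.3 -47.1 103.2  75.4]
```

```bash
python3 -m pendant '[{"tx":-1,"ty":0,"tz":0,"spin":0,"claw":0},{"tx":-1,"ty":0,"tz":0,"spin":0,"claw":0},{"tx":-1,"ty":0,"tz":0,"spin":0,"claw":0},{"tx":-1,"ty":0,"tz":0,"spin":0,"claw":0}]'
python3 -m pendant '[{"tx":1,"ty":0,"tz":0,"spin":0,"claw":0},{"tx":1,"ty":0,"tz":0,"spin":0,"claw":0},{"tx":1,"ty":0,"tz":0,"spin":0,"claw":0}]'
python3 -c "
from h import *
from scipy.spatial.transform import Rotation as R
o=env.get_obs();print(o['qpos'].round(1),R.from_euler('xyz',o['tool_rot'],degrees=True).as_matrix().round(3))"
```

```text
time_s: 3.45
tool_pos: [1.0113, -0.0355, 0.2373]
tool_rot: [176.5, 14.0, 165.7]
force: [0.1, -0.0, -0.6]
grip_width: 0.0872
grasp_force: 0.0
time_s: 3.82
tool_pos: [0.9275, -0.0075, 0.2196]
tool_rot: [176.5, 14.6, 165.6]
force: [2.1, 0.8, 2.0]
grip_width: 0.0869
grasp_force: 0.0
[-26.8  56.3  65.6  51.  -54.1  80.5  94.7] [[-0.937  0.233  0.258]
 [ 0.24   0.971 -0.004]
 [-0.252  0.058 -0.966]]
```

```bash
cat >> h.py <<'E'
from scipy.spatial.transform import Rotation as Ro
def st():
    o=env.get_obs();return o,np.array(o['tool_pos']),Ro.from_euler('xyz',o['tool_rot'],degrees=True).as_matrix()
def to(*tg):
    "shares of 50 mm needed along tool axes for each leg in turn; also the state"
    o,p,R=st();print("t",o['time_s'],"pos",p.round(4),"z",R[:,2].round(3),"y",R[:,1].round(3),"q",o['qpos'].round(0),"F",np.round(o['force'],1),"M",np.round(o['wrist_torque'],3),"w",round(o['grip_width'],4),"g",round(o['grasp_force'],1))
    for g in tg:
        g=np.array(g);print(g,(R.T@(g-p)/.05).round(2));p=g
E
python3 -m pendant '[{"tx":0,"ty":0,"tz":0,"spin":-0.8,"claw":0},{"tx":0,"ty":0,"tz":0,"spin":-0.8,"claw":0}]' >/dev/null
python3 -c "
from h import *
to([.490,.191,.17],[.490,.191,.053])"
```

```text
t 4.075 pos [ 0.9272 -0.0056  0.2192] z [ 0.256 -0.001 -0.967] y [0.126 0.992 0.032] q [-27.  56.  65.  51. -53.  80. 101.] F [ 0.7 -0.2  0.5] M [-0.018  0.316  0.013] w 0.0869 g 0.0
[0.49  0.191 0.17 ] [ 9.14  2.77 -1.29]
[0.49  0.191 0.053] [ 0.59 -0.07  2.26]
```

```bash
python3 -m pendant '[{"tx":0.9,"ty":0.28,"tz":-0.13,"spin":0,"claw":0},{"tx":0.9,"ty":0.28,"tz":-0.13,"spin":0,"claw":0},{"tx":0.9,"ty":0.28,"tz":-0.13,"spin":0,"claw":0},{"tx":0.9,"ty":0.28,"tz":-0.13,"spin":0,"claw":0},{"tx":0.9,"ty":0.28,"tz":-0.13,"spin":0,"claw":0},{"tx":0.9,"ty":0.28,"tz":-0.13,"spin":0,"claw":0},{"tx":0.9,"ty":0.28,"tz":-0.13,"spin":0,"claw":0},{"tx":0.9,"ty":0.28,"tz":-0.13,"spin":0,"claw":0},{"tx":0.9,"ty":0.28,"tz":-0.13,"spin":0,"claw":0},{"tx":0.9,"ty":0.28,"tz":-0.13,"spin":0,"claw":0}]' >/dev/null
python3 -m pendant '[{"tx":0,"ty":0,"tz":0,"spin":0,"claw":0},{"tx":0,"ty":0,"tz":0,"spin":0,"claw":0}]' >/dev/null
python3 -c "
from h import *
to([.490,.191,.17],[.490,.191,.053])
crop('top',200,170,200,150,4,'short1')"
```

```text
t 5.575 pos [0.4997 0.1902 0.173 ] z [ 0.257 -0.002 -0.966] y [0.128 0.991 0.032] q [-97. -12.  64. 118.  22.  57.  40.] F [ 0.2 -0.6 -0.3] M [-0.074  0.346 -0.023] w 0.0867 g 0.0
[0.49  0.191 0.17 ] [ 0.2  -0.01  0.01]
[0.49  0.191 0.053] [ 0.6  -0.07  2.26]
```

View pics/short1.png

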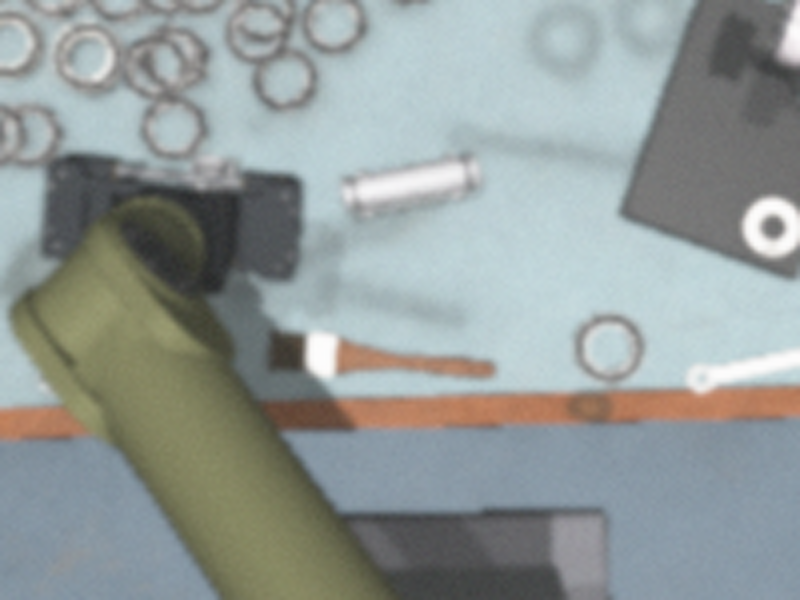

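```bash
python3 -m pendant '[{"tx":0.2,"ty":0,"tz":0.27,"spin":0,"claw":0},{"tx":0.1,"ty":-0.02,"tz":0.4,"spin":0,"claw":0},{"tx":0.1,"ty":-0.02,"tz":0.4,"spin":0,"claw":0},{"tx":0.1,"ty":-0.02,"tz":0.4,"spin":0,"claw":0},{"tx":0.1,"ty":-0.02,"tz":0.4,"spin":0,"claw":0},{"tx":0.1,"ty":0,"tz":0.3,"spin":0,"claw":0},{"tx":0.1,"ty":0,"tz":0.1,"spin":0,"claw":0},{"tx":0,"ty":0,"tz":0,"spin":0,"claw":0}]'
python3 -c "
from h import *
to([.490,.191,.053])
crop('side',300,200,120,120,5,'short2')"
```

```text
time_s: 6.62
tool_pos: [0.4895, 0.1897, 0.052]
tool_rot: [178.4, 14.8, 172.1]
force: [0.0, -0.2, -0.3]
grip_width: 0.0872
grasp_force: 0.0
t 6.625 pos [0.4895 0.1897 0.052 ] z [ 0.257 -0.007 -0.966] y [0.129 0.991 0.028] q [-92.  10.  67. 125.  -3.  38.  59.] F [ 0.  -0.2 -0.3] M [0.001 0.361 0.061] w 0.0872 g 0.0
[0.49  0.191 0.053] [-0.01  0.03 -0.02]
```

View pics/short2.png

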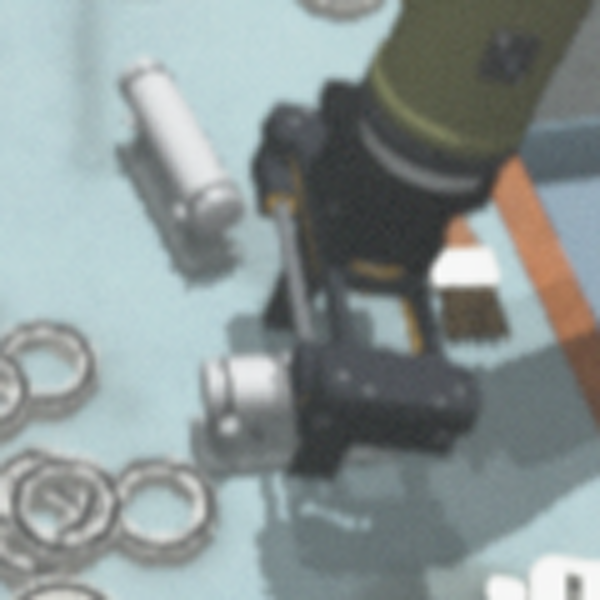

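```bash
python3 -m pendant '[{"tx":0,"ty":0,"tz":0,"spin":0,"claw":1},{"tx":0,"ty":0,"tz":0,"spin":0,"claw":1},{"tx":0,"ty":0,"tz":0,"spin":0,"claw":1},{"tx":0,"ty":0,"tz":0,"spin":0,"claw":1},{"tx":0,"ty":0,"tz":0,"spin":0,"claw":1},{"tx":0,"ty":0,"tz":0,"spin":0,"claw":1}]' 40
python3 -m pendant '[{"tx":0,"ty":0,"tz":-0.2,"spin":0,"claw":1},{"tx":0,"ty":0,"tz":-0.5,"spin":0,"claw":1},{"tx":0,"ty":0,"tz":-0.8,"spin":0,"claw":1},{"tx":0,"ty":0,"tz":-0.5,"spin":0,"claw":1},{"tx":0,"ty":0,"tz":-0.2,"spin":0,"claw":1},{"tx":0,"ty":0,"tz":0,"spin":0,"claw":1}]' 40
python3 -c "
from h import *
to()"
```

```text
time_s: 7.42
tool_pos: [0.4897, 0.1909, 0.0527]
tool_rot: [178.2, 14.8, 172.2]
force: [0.4, -0.0, -0.1]
grip_width: 0.0347
grasp_force: 0.0
time_s: 8.18
tool_pos: [0.4609, 0.191, 0.1587]
tool_rot: [178.2, 14.7, 172.1]
force: [0.0, 0.1, -4.7]
grip_width: 0.0293
grasp_force: 39.5
t 8.175 pos [0.4609 0.191  0.1587] z [ 0.256 -0.003 -0.967] y [0.129 0.991 0.031] q [-93. -16.  56. 122.  27.  57.  33.] F [ 0.   0.1 -4.7] M [0.005 0.678 0.025] w 0.0293 g 39.5
```

```bash
python3 -m pendant '[{"tx":-0.5,"ty":-0.2,"tz":0,"spin":0,"claw":1},{"tx":-0.8,"ty":-0.4,"tz":0,"spin":0,"claw":1},{"tx":-0.5,"ty":-0.2,"tz":0,"spin":0,"claw":1},{"tx":0,"ty":0,"tz":0,"spin":0,"claw":1}]' 20
python3 -c "
from h import *
to()"
python3 -m pendant '[{"tx":0,"ty":0,"tz":0,"spin":0,"claw":1},{"tx":0,"ty":0,"tz":0,"spin":0,"claw":1},{"tx":0,"ty":0,"tz":0,"spin":0,"claw":1}]' 12
python3 -c "
from h import *
to()"
```

```text
time_s: 8.68
tool_pos: [0.5435, 0.1383, 0.1806]
tool_rot: [178.4, 14.9, 172.1]
force: [-0.6, -0.8, -4.5]
grip_width: 0.0294
grasp_force: 20.0
t 8.675 pos [0.5435 0.1383 0.1806] z [ 0.258 -0.008 -0.966] y [0.131 0.991 0.027] q [-94.  -7.  71. 114.  15.  55.  53.] F [-0.6 -0.8 -4.5] M [-0.004  0.74  -0.007] w 0.0294 g 20.0
time_s: 9.05
tool_pos: [0.5418, 0.14, 0.1802]
tool_rot: [178.2, 14.7, 172.2]
force: [-0.3, -0.2, -3.5]
grip_width: 0.0294
grasp_force: 12.0
t 9.05 pos [0.5418 0.14   0.1802] z [ 0.256 -0.003 -0.967] y [0.128 0.991 0.031] q [-94.  -7.  71. 115.  15.  55.  53.] F [-0.3 -0.2 -3.5] M [0.031 0.606 0.019] w 0.0294 g 12.0
```

```bash
python3 -m pendant '[{"tx":0,"ty":0,"tz":0,"spin":0,"claw":1},{"tx":0,"ty":0,"tz":0,"spin":0,"claw":1},{"tx":0,"ty":0,"tz":0,"spin":0,"claw":1}]' 12
python3 -c "
from h import *
to()
crop('side',280,150,150,150,4,'sw1')"
```

```text
time_s: 9.43
tool_pos: [0.5425, 0.1398, 0.1808]
tool_rot: [178.2, 14.8, 172.2]
force: [-0.7, -0.1, -4.1]
grip_width: 0.0293
grasp_force: 12.0
t 9.425 pos [0.5425 0.1398 0.1808] z [ 0.257 -0.003 -0.966] y [0.128 0.991 0.031] q [-94.  -7.  71. 114.  15.  55.  53.] F [-0.7 -0.1 -4.1] M [-0.018  0.635 -0.022] w 0.0293 g 12.0
```

View pics/sw1.png

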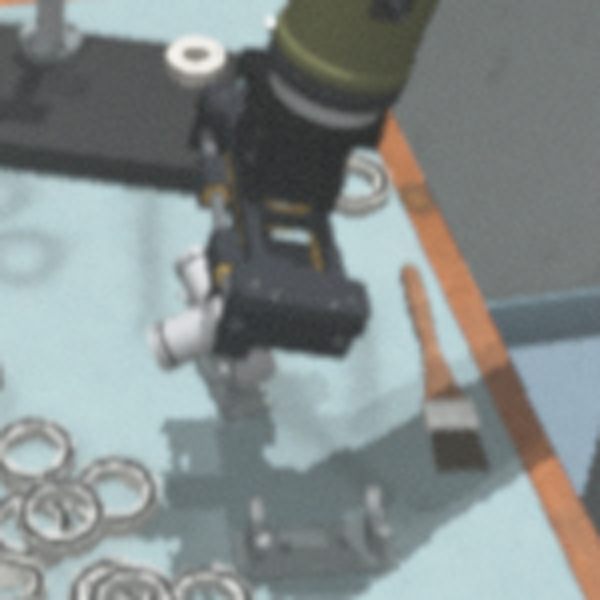

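```bash
python3 -m pendant '[{"tx":0,"ty":0,"tz":0,"spin":0,"claw":1},{"tx":0,"ty":0,"tz":0,"spin":0,"claw":1},{"tx":0,"ty":0,"tz":0,"spin":0,"claw":1}]' 9
python3 -c "
from h import *
to()"
python3 -m pendant '[{"tx":0,"ty":0,"tz":0,"spin":0,"claw":1},{"tx":0,"ty":0,"tz":0,"spin":0,"claw":1},{"tx":0,"ty":0,"tz":0,"spin":0,"claw":1}]' 7
python3 -c "
from h import *
to()"
```

```text
time_s: 9.85
tool_pos: [0.5425, 0.1398, 0.1808]
tool_rot: [178.2, 14.8, 172.2]
force: [-0.1, 0.7, -4.7]
grip_width: 0.0297
grasp_force: 9.0
t 9.85 pos [0.5425 0.1398 0.1808] z [ 0.257 -0.004 -0.966] y [0.128 0.991 0.031] q [-94.  -7.  71. 114.  15.  55.  53.] F [-0.1  0.7 -4.7] M [ 0.065  0.614 -0.013] w 0.0297 g 9.0
time_s: 10.22
tool_pos: [0.5424, 0.1398, 0.1807]
tool_rot: [178.2, 14.8, 172.2]
force: [-0.9, -0.5, -3.5]
grip_width: 0.0302
grasp_force: 7.0
t 10.225 pos [0.5424 0.1398 0.1807] z [ 0.257 -0.004 -0.966] y [0.128 0.991 0.03 ] q [-94.  -7.  71. 114.  15.  55.  53.] F [-0.9 -0.5 -3.5] M [-0.001  0.535  0.044] w 0.0302 g 7.0
```

```bash
python3 -m pendant '[{"tx":0,"ty":0,"tz":0,"spin":0,"claw":1},{"tx":0,"ty":0,"tz":0,"spin":0,"claw":1}]' 25 >/dev/null
python3 -c "
from h import *
to([.489,-.215,.15],[.489,-.215,.092])"
```

```text
t 10.475 pos [0.5425 0.1398 0.1808] z [ 0.257 -0.004 -0.966] y [0.128 0.991 0.031] q [-94.  -7.  71. 114.  15.  55.  53.] F [-0.2 -0.3 -4.3] M [ 0.011  0.537 -0.047] w 0.0293 g 25.0
[ 0.489 -0.215  0.15 ] [ 0.25 -7.19  0.34]
[ 0.489 -0.215  0.092] [ 0.3  -0.04  1.12]
```

```bash
python3 -m pendant '[{"tx":0.03,"ty":-0.5,"tz":0,"spin":0,"claw":1},{"tx":0.03,"ty":-0.8,"tz":0,"spin":0,"claw":1},{"tx":0.03,"ty":-0.9,"tz":0,"spin":0,"claw":1},{"tx":0.03,"ty":-0.9,"tz":0,"spin":0,"claw":1},{"tx":0.03,"ty":-0.9,"tz":0,"spin":0,"claw":1},{"tx":0.03,"ty":-0.9,"tz":0,"spin":0,"claw":1},{"tx":0.03,"ty":-0.9,"tz":0.1,"spin":0,"claw":1},{"tx":0.03,"ty":-0.8,"tz":0.1,"spin":0,"claw":1},{"tx":0.02,"ty":-0.4,"tz":0.1,"spin":0,"claw":1},{"tx":0,"ty":-0.1,"tz":0.04,"spin":0,"claw":1}]' 25
python3 -m pendant '[{"tx":0,"ty":0,"tz":0,"spin":0,"claw":1},{"tx":0,"ty":0,"tz":0,"spin":0,"claw":1}]'
python3 -c "
from h import *
to([.489,-.215,.15],[.489,-.215,.097])"
```

```text
time_s: 11.72
tool_pos: [0.4883, -0.2127, 0.1501]
tool_rot: [178.2, 14.8, 172.0]
force: [-0.4, 0.6, -3.6]
grip_width: 0.0293
grasp_force: 25.0
time_s: 11.98
tool_pos: [0.4889, -0.2101, 0.1502]
tool_rot: [178.2, 14.8, 172.2]
force: [0.4, -0.6, -4.3]
grip_width: 0.0289
grasp_force: 25.0
t 11.975 pos [ 0.4889 -0.2101  0.1502] z [ 0.257 -0.004 -0.966] y [0.128 0.991 0.03 ] q [-50. -12.  70. 119.   8.  51.  99.] F [ 0.4 -0.6 -4.3] M [0.104 0.549 0.046] w 0.0289 g 25.0
[ 0.489 -0.215  0.15 ] [-0.01 -0.1   0.  ]
[ 0.489 -0.215  0.097] [ 0.27 -0.03  1.02]
```

```bash
python3 -m pendant '[{"tx":0.06,"ty":-0.1,"tz":0.2,"spin":0,"claw":1},{"tx":0.07,"ty":-0.03,"tz":0.3,"spin":0,"claw":1},{"tx":0.07,"ty":0,"tz":0.3,"spin":0,"claw":1},{"tx":0.06,"ty":0,"tz":0.2,"spin":0,"claw":1},{"tx":0,"ty":0,"tz":0,"spin":0,"claw":1}]' 7
python3 -c "
from h import *
to()
crop('side',255,100,160,120,5,'pl1')"
```

```text
time_s: 12.6
tool_pos: [0.4879, -0.2146, 0.0975]
tool_rot: [178.2, 14.7, 172.3]
force: [0.6, -0.5, -3.7]
grip_width: 0.0299
grasp_force: 7.0
t 12.6 pos [ 0.4879 -0.2146  0.0975] z [ 0.255 -0.004 -0.967] y [0.127 0.991 0.03 ] q [-43.   3.  70. 122. -13.  44. 117.] F [ 0.6 -0.5 -3.7] M [-0.034  0.56   0.006] w 0.0299 g 7.0
```

View pics/pl1.png

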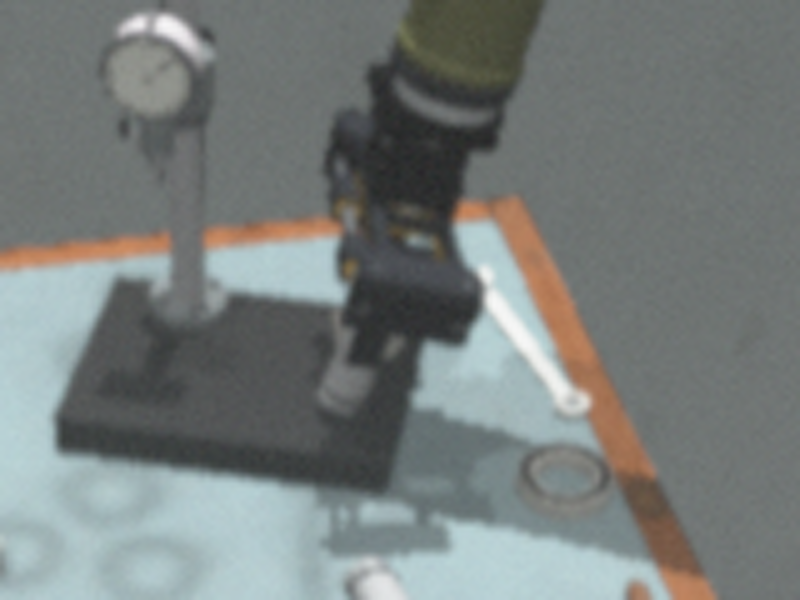

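```bash
python3 -m pendant '[{"tx":0,"ty":0,"tz":0,"spin":0,"claw":1},{"tx":-0.15,"ty":0,"tz":0,"spin":0,"claw":1},{"tx":0.15,"ty":0,"tz":0,"spin":0,"claw":1},{"tx":-0.15,"ty":0,"tz":0,"spin":0,"claw":1},{"tx":0.15,"ty":0,"tz":0,"spin":0,"claw":1}]' 5
python3 -m pendant '[{"tx":0,"ty":0,"tz":0,"spin":0,"claw":1},{"tx":-0.15,"ty":0,"tz":0,"spin":0,"claw":1},{"tx":0.15,"ty":0,"tz":0,"spin":0,"claw":1},{"tx":0,"ty":0,"tz":0,"spin":0,"claw":1}]' 4
python3 - <<'E'
from h import *
to()
im=cams.read_camera("side").astype(int)[150:200,305:345]
g=im.sum(2)//3
for r in range(8,42,2): print(150+r,' '.join('%3d'%v for v in g[r,8:36]))
E
```

```text
time_s: 13.28
tool_pos: [0.4901, -0.2156, 0.0996]
tool_rot: [178.3, 15.0, 172.2]
force: [-0.8, -0.1, -4.4]
grip_width: 0.0298
grasp_force: 5.0
time_s: 13.78
tool_pos: [0.4895, -0.2157, 0.0994]
tool_rot: [178.2, 15.0, 172.2]
force: [-0.5, -0.1, -1.4]
grip_width: 0.0299
grasp_force: 4.0
t 13.775 pos [ 0.4895 -0.2157  0.0994] z [ 0.26  -0.003 -0.966] y [0.128 0.991 0.031] q [-43.   2.  70. 122. -13.  44. 117.] F [-0.5 -0.1 -1.4] M [-0.184  0.374 -0.046] w 0.0299 g 4.0
158 186 190 189 190 192 194 190 191 192 187 155  96  49  46  53  51  45  50  52  51  51  53  57  54  57  55  57  57
160 108 115 116 121 129 139 139 146 152 144  96  62  56  66  60  56  51  50  48  51  53  47  48  49  50  51  49  51
162  83  82  81  82  85  83  84  83  83  76  62  50  52  61  54  49  47  53  51  51  49  49  50  47  48  52  48  51
164  79  83  83  83  82  83  81  80  81  76  69  59  53  53  50  52  46  51  50  50  51  50  50  52  49  51  52  53
166  84  85  82  79  75  75  72  77  86 105 115  99  69  52  48  47  50  48  56  67  79  77  70  59  51  50  53  65
168  81  83  82  79  73  68  65  67  78  97  95  7
[... 641 characters left out ...]
 173
180  86  83  80  83  80  76  71  66  71  74  72  77  89  97 100 104 108 104 101  92  75  66  70 102 148 166 171 172
182  83  82  84  83  85  86  77  70  71  75  69  73  85  93  96  99  95  91  85  80  71  62  69  93 114 119 119 121
184  86  83  86  87  85  85  75  71  71  71  69  66  69  66  71  76  77  74  71  65  62  63  77  99 107 109 109 110
186  85  86  81  84  82  83  80  68  68  71  68  69  65  64  65  62  59  63  64  65  62  63  90 103 108 109 111 112
188  84  83  84  83  83  73  72  68  69  69  67  66  60  63  64  61  64  64  66  62  65  79  99 105 110 108 109 108
190  73  72  73  77  76  74  68  66  69  68  66  71  70  65  65  66  63  70  68  65  67  91 107 107 106 107 110 109
```

Run:
```python
from h import *
b=np.array([.4905,-.2155,.03])
for dx in (0,.015,.03):
    print(dx,proj("side",[b+[dx,0,0],b+[dx/2,0,.025],b+[0,0,.05],b+[-dx,0,.1]]).round(1).tolist())
```

```text
0 [[325.1, 181.2], [325.3, 175.1], [325.5, 168.9], [326.0, 156.0]]
0.015 [[320.6, 181.7], [323.0, 175.4], [325.5, 168.9], [330.7, 155.5]]
0.03 [[316.0, 182.3], [320.7, 175.7], [325.5, 168.9], [335.5, 155.0]]
```

```bash
python3 -m pendant '[{"tx":0,"ty":0,"tz":0,"spin":0,"claw":0.6},{"tx":0,"ty":0,"tz":0,"spin":0,"claw":0.5},{"tx":0,"ty":0,"tz":0,"spin":0,"claw":0.4},{"tx":0,"ty":0,"tz":0,"spin":0,"claw":0.3},{"tx":0,"ty":0,"tz":0,"spin":0,"claw":0.3},{"tx":0,"ty":0,"tz":-0.3,"spin":0,"claw":0.3},{"tx":0,"ty":0,"tz":-0.6,"spin":0,"claw":0.3},{"tx":0,"ty":0,"tz":-0.8,"spin":0,"claw":0.3},{"tx":0,"ty":0,"tz":-0.6,"spin":0,"claw":0.3},{"tx":0,"ty":0,"tz":-0.3,"spin":0,"claw":0.3}]' 4
python3 - <<'E'
from h import *
to()
for n,a in (("side",(150,190,313,343)),("top",(195,230,370,400))):
    g=cams.read_camera(n).astype(int)[a[0]:a[1],a[2]:a[3]].sum(2)//3
    print(n)
    for r in range(0,a[1]-a[0],2): print(a[0]+r,' '.join('%3d'%v for v in g[r]))
print(proj("top",[[.4905,-.2155,.03],[.4905,-.2155,.13]]))
E
```

```text
time_s: 15.08
tool_pos: [0.4554, -0.2152, 0.2261]
tool_rot: [178.2, 15.0, 172.2]
force: [-0.0, 0.1, 0.0]
grip_width: 0.0607
grasp_force: 0.0
t 15.075 pos [ 0.4554 -0.2152  0.2261] z [ 0.261 -0.003 -0.965] y [0.128 0.991 0.031] q [-27. -17.  47. 117.   8.  61.  99.] F [-0.   0.1  0. ] M [-0.031  0.323  0.03 ] w 0.0607 g 0.0
side
150 192 193 194 193 193 194 195 194 194 195 195 194 195 196 195 196 194 191 193 195 194 193 194 195 193 193 196 194 194 196
152 191 194 192 190 194 193 194 195 194 193 194 194 191 195 196 195 194 193 193 191 194 195 196 196 194 193 196 194 193 194
154 195 192 192 191 192 193 193 194 192 193 191 193 198 202 205 208 200 185 180 186 195 193 193 192 197 194 193 194 194 195
156 192 193 190 194 194 193 194 195 191 195 194 203 218 222 225 225 220 192 167 177 200 194 192 192 193 194 194 195 194 194
158 185 187 188 188 190 191 190 191 192 192 187 181 201 219 223 226 226 214 173 160 168 181 190 195 195 196 196 195 196 196
160 111 115 116 123 127 135 139 143 156 172 179 148 122 129 148 165 173 159 132 117 133 169 191 192 190 193 193 194 197 197
162  82  83  84  84  80  8
[... 3304 characters left out ...]
1 151 126 114 106 105
221 126 161 185 198 206 203 197 184 152 118 103  96  95  93  93 101 112 141 190 225 237 238 242 239 221 179 149 122 100  95
223 114 135 150 154 151 144 141 143 148 152 151 142 136 131 123 120 131 152 177 190 177 168 168 167 140 100  84  76  73  69
225  90 108 121 123 121 108  89  85  88  91  94  88  88  88  90 103 119 127 123 123 122 121 119 116 101  89  80  77  78  76
227  80  79  82  78  77  75  63  51  51  44  43  47  48  47  53  64  71  68  59  48  53  51  51  58  62  65  61  62  66  69
229  74  71  69  66  60  57  56  49  48  44  46  48  51  52  57  58  57  59  56  54  55  54  50  48  47  41  48  47  53  50
[[371.36801628 220.71903245]
 [374.54582591 218.90136591]]
```

```bash
python3 -m pendant '[{"tx":0,"ty":0,"tz":0,"spin":1,"claw":0.3},{"tx":0,"ty":0,"tz":0,"spin":1,"claw":0.3},{"tx":0,"ty":0,"tz":0,"spin":1,"claw":0.3},{"tx":0,"ty":0,"tz":0,"spin":1,"claw":0.3},{"tx":0,"ty":0,"tz":0,"spin":1,"claw":0.3},{"tx":0,"ty":0,"tz":0,"spin":1,"claw":0.3},{"tx":0,"ty":0,"tz":0,"spin":1,"claw":0.3},{"tx":0,"ty":0,"tz":0,"spin":1,"claw":0.3},{"tx":0,"ty":0,"tz":0,"spin":1,"claw":0.3}]' >/dev/null
python3 -m pendant '[{"tx":0,"ty":0,"tz":0,"spin":1,"claw":0.3},{"tx":0,"ty":0,"tz":0,"spin":1,"claw":0.3},{"tx":0,"ty":0,"tz":0,"spin":1,"claw":0.3},{"tx":0,"ty":0,"tz":0,"spin":1,"claw":0.3},{"tx":0,"ty":0,"tz":0,"spin":1,"claw":0.3},{"tx":0,"ty":0,"tz":0,"spin":1,"claw":0.3},{"tx":0,"ty":0,"tz":0,"spin":1,"claw":0.3},{"tx":0,"ty":0,"tz":0,"spin":1,"claw":0.3},{"tx":0,"ty":0,"tz":0,"spin":1,"claw":0.3},{"tx":0,"ty":0,"tz":0,"spin":0.3,"claw":0.3}]' >/dev/null
python3 - <<'E'
from h import *
to([.512,.016,.16],[.512,.016,.053])
R=st()[2];print(R.round(3))
E
```

```text
t 17.55 pos [ 0.4547 -0.2148  0.2229] z [ 0.256 -0.003 -0.967] y [0.954 0.16  0.252] q [-15. -13.  37. 117.   3.  60.  30.] F [0.3 0.2 0.2] M [-0.099  0.296  0.044] w 0.0609 g 0.0
[0.512 0.016 0.16 ] [4.44 1.52 1.49]
[0.512 0.016 0.053] [ 0.09 -0.54  2.07]
[[-0.154  0.954  0.256]
 [ 0.987  0.16  -0.003]
 [-0.044  0.252 -0.967]]
```

```bash
python3 -m pendant '[{"tx":0.4,"ty":0.14,"tz":0,"spin":0,"claw":0.3},{"tx":0.9,"ty":0.31,"tz":0,"spin":0,"claw":0.3},{"tx":0.9,"ty":0.31,"tz":0.2,"spin":0,"claw":0.3},{"tx":0.9,"ty":0.31,"tz":0.3,"spin":0,"claw":0.3},{"tx":0.9,"ty":0.31,"tz":0.5,"spin":0,"claw":0.3},{"tx":0.44,"ty":0.14,"tz":0.49,"spin":0,"claw":0.3},{"tx":0,"ty":0,"tz":0,"spin":0,"claw":0.3}]' >/dev/null
python3 -c "
from h import *
to([.512,.016,.053])"
```

```text
t 18.425 pos [0.5111 0.0178 0.1587] z [ 0.253 -0.004 -0.968] y [0.954 0.165 0.249] q [-22.  -6.  15. 121.   5.  51.   0.] F [1.2 0.1 0.3] M [-0.108  0.296 -0.07 ] w 0.061 g 0.0
[0.512 0.016 0.053] [ 0.06 -0.51  2.05]
```

```bash
python3 -m pendant '[{"tx":0.01,"ty":-0.09,"tz":0.35,"spin":0,"claw":0.3},{"tx":0.01,"ty":-0.12,"tz":0.5,"spin":0,"claw":0.3},{"tx":0.01,"ty":-0.12,"tz":0.5,"spin":0,"claw":0.3},{"tx":0.01,"ty":-0.12,"tz":0.5,"spin":0,"claw":0.3},{"tx":0.01,"ty":-0.05,"tz":0.2,"spin":0,"claw":0.3},{"tx":0,"ty":0,"tz":0,"spin":0,"claw":0.3}]'
python3 -m pendant '[{"tx":0,"ty":0,"tz":0,"spin":0,"claw":1},{"tx":0,"ty":0,"tz":0,"spin":0,"claw":1},{"tx":0,"ty":0,"tz":0,"spin":0,"claw":1},{"tx":0,"ty":0,"tz":0,"spin":0,"claw":1},{"tx":0,"ty":0,"tz":0,"spin":0,"claw":1}]' 45
python3 -c "
from h import *
to()"
python3 -m pendant '[{"tx":0,"ty":0.05,"tz":-0.2,"spin":0,"claw":1},{"tx":0,"ty":0.1,"tz":-0.4,"spin":0,"claw":1},{"tx":0,"ty":0,"tz":0,"spin":0,"claw":1},{"tx":0,"ty":0,"tz":0,"spin":0,"claw":1}]' 45
python3 -c "
from h import *
to()"
```

```text
time_s: 19.18
tool_pos: [0.5145, 0.0136, 0.0559]
tool_rot: [165.3, 2.6, 98.8]
force: [1.2, -0.7, -1.5]
grip_width: 0.0606
grasp_force: 0.0
time_s: 19.8
tool_pos: [0.5134, 0.0141, 0.0555]
tool_rot: [165.5, 2.5, 98.9]
force: [-6.3, -0.8, 4.7]
grip_width: 0.0288
grasp_force: 45.0
t 19.8 pos [0.5134 0.0141 0.0555] z [ 0.255 -0.004 -0.967] y [0.955 0.16  0.251] q [-22.   2.  16. 126.   2.  37.   3.] F [-6.3 -0.8  4.7] M [-0.237  1.292 -0.006] w 0.0288 g 45.0
time_s: 20.3
tool_pos: [0.5133, 0.0155, 0.086]
tool_rot: [165.4, 2.6, 98.9]
force: [0.2, 0.4, -5.4]
grip_width: 0.029
grasp_force: 45.0
t 20.3 pos [0.5133 0.0155 0.086 ] z [ 0.256 -0.004 -0.967] y [0.954 0.16  0.252] q [-22.  -1.  16. 125.   3.  41.   1.] F [ 0.2  0.4 -5.4] M [ 0.085  0.633 -0.041] w 0.029 g 45.0
```

```bash
python3 -m pendant '[{"tx":0,"ty":-0.07,"tz":0.3,"spin":0,"claw":1},{"tx":0,"ty":-0.08,"tz":0.3,"spin":0,"claw":1},{"tx":0,"ty":0,"tz":0,"spin":0,"claw":1},{"tx":0,"ty":0,"tz":0,"spin":0,"claw":0.5},{"tx":0,"ty":0,"tz":0,"spin":0,"claw":0.45},{"tx":0,"ty":0,"tz":0,"spin":0,"claw":0.4},{"tx":0.12,"ty":0,"tz":0,"spin":0,"claw":0.4},{"tx":0.13,"ty":0,"tz":0,"spin":0,"claw":0.4},{"tx":0,"ty":0,"tz":0,"spin":0,"claw":0.4}]' 45
python3 -m pendant '[{"tx":0,"ty":0,"tz":0,"spin":0,"claw":1},{"tx":0,"ty":0,"tz":0,"spin":0,"claw":1},{"tx":0,"ty":0,"tz":0,"spin":0,"claw":1},{"tx":0,"ty":0,"tz":0,"spin":0,"claw":1},{"tx":0,"ty":0,"tz":0,"spin":0,"claw":1}]' 60
python3 -m pendant '[{"tx":0,"ty":0.05,"tz":-0.2,"spin":0,"claw":1},{"tx":0,"ty":0.12,"tz":-0.5,"spin":0,"claw":1},{"tx":0,"ty":0.12,"tz":-0.6,"spin":0,"claw":1},{"tx":0,"ty":0.12,"tz":-0.6,"spin":0,"claw":1},{"tx":0,"ty":0.12,"tz":-0.6,"spin":0,"claw":1},{"tx":0,"ty":0.12,"tz":-0.6,"spin":0,"claw":1},{"tx":0,"ty":0.12,"tz":-0.6,"spin":0,"claw":1},{"tx":0,"ty":0,"tz":0,"spin":0,"claw":1}]' 60
python3 -c "
from h import *
to()"
```

```text
time_s: 21.42
tool_pos: [0.5126, 0.0275, 0.0553]
tool_rot: [165.3, 2.6, 99.0]
force: [-0.0, -0.5, 0.3]
grip_width: 0.0523
grasp_force: 0.0
time_s: 22.05
tool_pos: [0.5116, 0.0263, 0.0548]
tool_rot: [165.4, 2.6, 98.9]
force: [-4.9, -0.8, 3.4]
grip_width: 0.0287
grasp_force: 60.0
time_s: 23.05
tool_pos: [0.5034, 0.0338, 0.2465]
tool_rot: [165.0, 2.5, 98.9]
force: [-0.3, 0.6, -4.9]
grip_width: 0.0282
grasp_force: 60.0
t 23.05 pos [0.5034 0.0338 0.2465] z [ 0.263 -0.002 -0.965] y [0.953 0.16  0.259] q [-24. -12.  14. 115.   6.  61.  -3.] F [-0.3  0.6 -4.9] M [0.112 0.644 0.029] w 0.0282 g 60.0
```

```bash
for i in 1 2 3; do python3 -m pendant '[{"tx":0,"ty":0,"tz":0,"spin":1,"claw":1},{"tx":0,"ty":0,"tz":0,"spin":1,"claw":1},{"tx":0,"ty":0,"tz":0,"spin":1,"claw":1},{"tx":0,"ty":0,"tz":0,"spin":1,"claw":1},{"tx":0,"ty":0,"tz":0,"spin":1,"claw":1},{"tx":0,"ty":0,"tz":0,"spin":1,"claw":1},{"tx":0,"ty":0,"tz":0,"spin":1,"claw":1},{"tx":0,"ty":0,"tz":0,"spin":1,"claw":1},{"tx":0,"ty":0,"tz":0,"spin":1,"claw":1},{"tx":0,"ty":0,"tz":0,"spin":1,"claw":1}]' > /dev/null; done
python3 - <<'E'
from h import *
to([.85,-.24,.36])
print(st()[2].round(3))
E
```

```text
t 26.8 pos [0.5009 0.0331 0.2414] z [ 0.254 -0.004 -0.967] y [-0.346 -0.934 -0.087] q [ -11.  -11.    2.  115.    3.   61. -121.] F [-0.1  0.1 -5.2] M [-0.063  0.577 -0.012] w 0.0288 g 60.0
[ 0.85 -0.24  0.36] [ 8.82  2.48 -0.49]
[[ 0.903 -0.346  0.254]
 [-0.357 -0.934 -0.004]
 [ 0.239 -0.087 -0.967]]
```

```bash
python3 -m pendant '[{"tx":0.4,"ty":0.1,"tz":0,"spin":0,"claw":1},{"tx":0.9,"ty":0.25,"tz":0.1,"spin":0,"claw":1},{"tx":0.9,"ty":0.25,"tz":0.1,"spin":0,"claw":1},{"tx":0.9,"ty":0.25,"tz":0.1,"spin":0,"claw":1},{"tx":0.9,"ty":0.25,"tz":0.1,"spin":0,"claw":1},{"tx":0.9,"ty":0.25,"tz":0.1,"spin":0,"claw":1},{"tx":0.9,"ty":0.25,"tz":0.1,"spin":0,"claw":1},{"tx":0.9,"ty":0.25,"tz":0.1,"spin":0,"claw":1},{"tx":0.9,"ty":0.25,"tz":0.1,"spin":0,"claw":1},{"tx":0.9,"ty":0.2,"tz":0.1,"spin":0,"claw":1}]' 60 >/dev/null
python3 -c "
from h import *
to()"
python3 -m pendant '[{"tx":1,"ty":0.1,"tz":0,"spin":0,"claw":1},{"tx":1,"ty":0,"tz":0,"spin":0,"claw":1},{"tx":1,"ty":0,"tz":0,"spin":0,"claw":1},{"tx":1,"ty":0,"tz":0,"spin":0,"claw":1},{"tx":1,"ty":0,"tz":0,"spin":0,"claw":1},{"tx":1,"ty":0,"tz":0,"spin":0,"claw":1}]' >/dev/null
python3 -c "
from h import *
to()"
```

```text
t 28.05 pos [ 0.8591 -0.2277  0.2904] z [ 0.255 -0.006 -0.967] y [-0.344 -0.935 -0.085] q [  7.  38.  14.  51. -13.  77. -92.] F [ 0.5 -1.  -4.6] M [-0.112  0.384 -0.012] w 0.0285 g 60.0
t 28.8 pos [ 0.9889 -0.2944  0.3125] z [ 0.376 -0.044 -0.926] y [-0.346 -0.933 -0.096] q [ 15.  66.  44.   3. -47.  90. -94.] F [-0.   0.5 -4.4] M [-0.035  0.856  0.064] w 0.0289 g 60.0
```

```bash
python3 -m pendant '[{"tx":1,"ty":0,"tz":0,"spin":0,"claw":1},{"tx":1,"ty":0,"tz":0,"spin":0,"claw":1},{"tx":1,"ty":0,"tz":0,"spin":0,"claw":1},{"tx":1,"ty":0,"tz":0,"spin":0,"claw":1},{"tx":1,"ty":0,"tz":0,"spin":0,"claw":1},{"tx":1,"ty":0,"tz":0,"spin":0,"claw":1},{"tx":1,"ty":0,"tz":0,"spin":0,"claw":1},{"tx":1,"ty":0,"tz":0,"spin":0,"claw":1}]' >/dev/null
python3 -c "
from h import *
to()"
```

```text
t 29.8 pos [ 1.0526 -0.3446  0.3886] z [ 0.612 -0.125 -0.781] y [-0.337 -0.935 -0.114] q [ 17.  65.  65.   3. -70.  75. -93.] F [ 0.3  0.  -4.7] M [0.232 1.379 0.022] w 0.0287 g 60.0
```

```bash
python3 -m pendant '[{"tx":1,"ty":0.2,"tz":0,"spin":0,"claw":1},{"tx":1,"ty":0.2,"tz":0,"spin":0,"claw":1},{"tx":1,"ty":0.2,"tz":0,"spin":0,"claw":1},{"tx":1,"ty":0.2,"tz":0,"spin":0,"claw":1},{"tx":1,"ty":0.2,"tz":0,"spin":0,"claw":1},{"tx":1,"ty":0.2,"tz":0,"spin":0,"claw":1},{"tx":1,"ty":0.2,"tz":0,"spin":0,"claw":1}]' >/dev/null
python3 -c "
from h import *
to()"
```

```text
t 30.675 pos [ 1.0461 -0.4339  0.507 ] z [ 0.763 -0.198 -0.616] y [-0.336 -0.934 -0.116] q [ 22.  61.  68.   3. -76.  67. -88.] F [ 0.7  0.4 -3.9] M [0.36  1.79  0.009] w 0.0286 g 60.0
```

```bash
python3 -m pendant '[{"tx":-0.2,"ty":0,"tz":-0.5,"spin":-1,"claw":1},{"tx":-0.2,"ty":0,"tz":-0.5,"spin":-1,"claw":1},{"tx":-0.2,"ty":0,"tz":-0.5,"spin":-0.1,"claw":1},{"tx":0,"ty":0,"tz":0,"spin":0,"claw":1}]' >/dev/null
cat >> h.py <<'E'
def way(up=0.01,d=.1,hi=.12,tip=(.603,-.280),g=.072):
    z=st()[2][:,2]; F=np.array([*tip,.03+g])-.003*z+[0,0,up]
    return [F-d*z+[0,0,hi],F-d*z,F]
E
python3 -c "
from h import *
to(*way())"
```

```text
t 31.175 pos [ 0.9784 -0.4145  0.5338] z [ 0.765 -0.2   -0.612] y [-0.265 -0.964 -0.016] q [  3.  49.  69.  38. -71.  63. -64.] F [-0.1 -0.1 -4.4] M [ 0.357  1.685 -0.035] w 0.029 g 60.0
[ 0.52418578 -0.25936929  0.29502137] [-9.65 -0.51 -4.65]
[ 0.52418578 -0.25936929  0.17502137] [-1.9   0.04  1.47]
[ 0.60070444 -0.27939911  0.11383557] [0. 0. 2.]
```

```bash
python3 -c "
from h import *
to([.524,-.259,.50],[.524,-.259,.295])"
```

```text
t 31.175 pos [ 0.9784 -0.4145  0.5338] z [ 0.765 -0.2   -0.612] y [-0.265 -0.964 -0.016] q [  3.  49.  69.  38. -71.  63. -64.] F [-0.1 -0.1 -4.4] M [ 0.357  1.685 -0.035] w 0.029 g 60.0
[ 0.524 -0.259  0.5  ] [-6.41 -0.58 -7.16]
[ 0.524 -0.259  0.295] [-3.24  0.06  2.51]
```

```bash
python3 -m pendant '[{"tx":-0.64,"ty":-0.06,"tz":-0.72,"spin":0,"claw":1},{"tx":-0.64,"ty":-0.06,"tz":-0.72,"spin":0,"claw":1},{"tx":-0.64,"ty":-0.06,"tz":-0.72,"spin":0,"claw":1},{"tx":-0.64,"ty":-0.06,"tz":-0.72,"spin":0,"claw":1},{"tx":-0.64,"ty":-0.06,"tz":-0.72,"spin":0,"claw":1},{"tx":-0.64,"ty":-0.06,"tz":-0.72,"spin":0,"claw":1},{"tx":-0.64,"ty":-0.06,"tz":-0.72,"spin":0,"claw":1},{"tx":-0.64,"ty":-0.06,"tz":-0.72,"spin":0,"claw":1},{"tx":-0.64,"ty":-0.06,"tz":-0.72,"spin":0,"claw":1},{"tx":-0.64,"ty":-0.06,"tz":-0.72,"spin":0,"claw":1}]' 40
python3 -m pendant '[{"tx":0,"ty":0,"tz":0,"spin":0,"claw":1},{"tx":0,"ty":0,"tz":0,"spin":0,"claw":1}]' 15 >/dev/null
python3 -c "
from h import *
to(*way())"
python3 -m pendant '[{"tx":0,"ty":0,"tz":0,"spin":0,"claw":1},{"tx":0,"ty":0,"tz":0,"spin":0,"claw":1},{"tx":0,"ty":0,"tz":0,"spin":0,"claw":1}]' 10 >/dev/null
python3 -c "
from h import *
to(*way())"
```

```text
time_s: 32.42
tool_pos: [0.6068, -0.2906, 0.5118]
tool_rot: [-177.3, -51.1, -17.6]
force: [-0.7, -1.1, -4.1]
grip_width: 0.029
grasp_force: 40.0
t 32.675 pos [ 0.607  -0.2924  0.5117] z [ 0.754 -0.192 -0.628] y [-0.27  -0.962 -0.029] q [ -9. -17.  30. 101.   2.  43. -83.] F [ 0.3  0.5 -5.7] M [0.384 1.734 0.046] w 0.0293 g 15.0
[ 0.52532803 -0.26017663  0.29667688] [-4.45 -0.05  1.34]
[ 0.52532803 -0.26017663  0.17667688] [-1.87  0.07  1.51]
[ 0.60073771 -0.27942262  0.11388379] [ 0. -0.  2.]
t 33.05 pos [ 0.6084 -0.2893  0.5114] z [ 0.754 -0.189 -0.629] y [-0.265 -0.964 -0.028] q [ -9. -17.  30. 101.   2.  44. -83.] F [-0.  -0.5 -4.4] M [ 0.334  1.776 -0.024] w 0.0296 g 10.0
[ 0.52528987 -0.26054552  0.29674303] [-4.44  0.01  1.33]
[ 0.52528987 -0.26054552  0.17674303] [-1.87  0.07  1.51]
[ 0.6007366  -0.27943336  0.11388572] [-0.  0.  2.]
```

```bash
python3 -m pendant '[{"tx":-0.64,"ty":0,"tz":0.1,"spin":0,"claw":1},{"tx":-0.64,"ty":0,"tz":0.2,"spin":0,"claw":1},{"tx":-0.64,"ty":0,"tz":0.2,"spin":0,"claw":1},{"tx":-0.64,"ty":0,"tz":0.2,"spin":0,"claw":1},{"tx":-0.64,"ty":0,"tz":0.2,"spin":0,"claw":1},{"tx":-0.64,"ty":0,"tz":0.2,"spin":0,"claw":1},{"tx":-0.6,"ty":0,"tz":0.2,"spin":0,"claw":1},{"tx":0,"ty":0,"tz":0,"spin":0,"claw":1},{"tx":0,"ty":0,"tz":0,"spin":0,"claw":1}]' 10
python3 - <<'E'
from h import *
to(*way())
E
```

```text
time_s: 34.17
tool_pos: [0.5435, -0.2721, 0.3121]
tool_rot: [-177.3, -50.8, -17.2]
force: [0.8, 0.9, -3.9]
grip_width: 0.03
grasp_force: 10.0
t 34.175 pos [ 0.5435 -0.2721  0.3121] z [ 0.754 -0.183 -0.631] y [-0.259 -0.965 -0.03 ] q [ 43. -17.  -9. 126. -41.  28. -44.] F [ 0.8  0.9 -3.9] M [ 0.355  1.692 -0.016] w 0.03 g 10.0
[ 0.52533501 -0.26117649  0.29698326] [-0.49 -0.11 -0.12]
[ 0.52533501 -0.26117649  0.17698326] [-1.86  0.07  1.51]
[ 0.60073791 -0.27945174  0.11389272] [0. 0. 2.]
```

```bash
python3 -m pendant '[{"tx":-0.45,"ty":-0.04,"tz":0.2,"spin":0,"claw":1},{"tx":-0.45,"ty":0,"tz":0.2,"spin":0,"claw":1},{"tx":-0.45,"ty":0,"tz":0.3,"spin":0,"claw":1},{"tx":-0.5,"ty":0,"tz":0.35,"spin":0,"claw":1},{"tx":-0.5,"ty":0,"tz":0.34,"spin":0,"claw":1},{"tx":0,"ty":0,"tz":0,"spin":0,"claw":1}]' 10
python3 - <<'E'
from h import *
to(*way())
crop("side",255,90,150,112,5,"ap1")
E
```

```text
time_s: 34.92
tool_pos: [0.5242, -0.26, 0.1741]
tool_rot: [-177.0, -50.6, -17.4]
force: [0.5, 0.4, -5.7]
grip_width: 0.0299
grasp_force: 10.0
t 34.925 pos [ 0.5242 -0.26    0.1741] z [ 0.751 -0.181 -0.635] y [-0.26  -0.965 -0.033] q [ 24. -11.   8. 138. -75.  14.  -5.] F [ 0.5  0.4 -5.7] M [0.478 1.658 0.009] w 0.0299 g 10.0
[ 0.52560385 -0.26136697  0.29735783] [ 1.93 -0.06 -1.54]
[ 0.52560385 -0.26136697  0.17735783] [-1.85  0.08  1.52]
[ 0.60074574 -0.27945729  0.11390363] [-0.  0.  2.]
```

View pics/ap1.png

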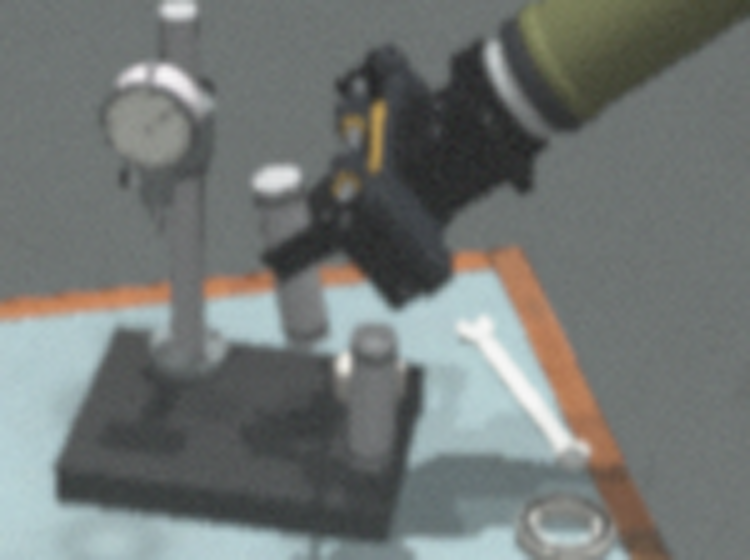

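Run:
```python
from h import *
T=lambda u,v:(235+(u-1.5)/4,155+(v-1.5)/4); S=lambda u,v:(255+(u-.85)/2.7,80+(v-.85)/2.7); A=lambda u,v:(255+(u-2)/5,90+(v-2)/5)
print("coltop",ray("top",*T(750,110),.292),ray("side",*S(96,33),.292),ray("side",*A(178,11),.292))
print("tip side",ray("side",*A(157,231),.172))
# long: held top-end centre & bottom in the side view, against the TCP
P=st()[1]+.005*st()[2][:,2];print("grip pt px",(proj("side",P)[0]-[255,90])*5+2)
print("short top", ray("side",*A(374,340),.13))
```

```text
coltop [ 0.58398336 -0.3403683   0.292     ] [ 0.57896955 -0.33718239  0.292     ] [ 0.57898826 -0.33787771  0.292     ]
tip side [ 0.60349067 -0.28544327  0.172     ]
grip pt px [282.30407957 238.78370044]
short top [ 0.48191001 -0.20556562  0.13      ]
```

Run:
```python
from h import *
z=st()[2][:,2];F=np.array([.608,-.279,.102])-.005*z
to(F-.08*z+[0,0,.012],F+[0,0,.012])
```

```text
t 34.975 pos [ 0.5251 -0.2605  0.1762] z [ 0.753 -0.182 -0.632] y [-0.259 -0.965 -0.032] q [ 25. -11.   7. 138. -74.  14.  -5.] F [-0.2  0.8 -3.7] M [0.389 1.758 0.025] w 0.0293 g 10.0
[ 0.54398942 -0.26356752  0.16775392] [ 0.11 -0.03  0.4 ]
[ 0.60423467 -0.27809221  0.117162  ] [-0.   0.   1.6]
```

```bash
python3 -m pendant '[{"tx":0.11,"ty":-0.03,"tz":0.2,"spin":0,"claw":1},{"tx":0.2,"ty":0,"tz":0.25,"spin":0,"claw":1},{"tx":-0.2,"ty":0,"tz":-0.25,"spin":0,"claw":1},{"tx":0.2,"ty":0,"tz":0.25,"spin":0,"claw":1},{"tx":-0.2,"ty":0,"tz":-0.25,"spin":0,"claw":1},{"tx":0.2,"ty":0,"tz":0.25,"spin":0,"claw":1},{"tx":-0.2,"ty":0,"tz":-0.25,"spin":0,"claw":1},{"tx":0,"ty":0,"tz":0,"spin":0,"claw":1}]' 7
cat >> h.py <<'E'
def lean():
    "axis of the held long cartridge in the side view: left and right edges by row"
    _,p,R=st();P=p+.005*R[:,2];u,v=proj("side",P)[0];print("pivot px",u.round(1),v.round(1))
    g=cv2.cvtColor(cams.read_camera("side"),cv2.COLOR_RGB2GRAY).astype(int);v=int(v);u=int(u)
    for r in range(v-14,v+24,2):print(r,u-12,' '.join('%3d'%x for x in g[r,u-12:u+18]))
E
python3 -c "
from h import *
to();lean()"
```

```text
time_s: 35.98
tool_pos: [0.5341, -0.2618, 0.1724]
tool_rot: [-177.2, -50.6, -17.3]
force: [-0.5, 0.3, -4.6]
grip_width: 0.0296
grasp_force: 7.0
t 35.975 pos [ 0.5341 -0.2618  0.1724] z [ 0.752 -0.182 -0.634] y [-0.26  -0.965 -0.032] q [ 23.  -9.   8. 137. -77.  13.  -3.] F [-0.5  0.3 -4.6] M [0.372 1.997 0.014] w 0.0296 g 7.0
pivot px 308.1 138.5
124 296  94 109 115 112 114 116 114 114 114 114 112 114 114 110 114 110 116 114 114 113 101  82  74  79  79  75  72  66  75 101
126 296 106 116 113 113 115 112 115 113 112 112 121 130 139 148 150 147 137 127 116  94  71  68  84 114 124 116  97  79  74  72
128 296 108 113 117 115 114 115 114 115 116 141 183 212 218 220 220 220 219 213 180 118  69  61  79 104 121 119  93  80  74  68
130 296 112 114 115 114 114 112 116 115 119 144 192 215 220 222 222 220 217 204 177 119  66  55  64  83  96  83  65  58  63  69
132 296 110 114 114 114 115 116 114 113 112 110 112 124 136 145 146 142 131 113  98  71  56  54  55  52  53  50  48  48  53  55
134 296 110 112 115 113 114 116 118 113 104  86  91  88  90  91  90  88  86  75  67  62  58  56  50  61  64  59
[... 980 characters left out ...]
 115 113 116 131 168 191 195 196 198 196 199 196 195 198 196
152 296 168 194 199 197 196 197 197 195 186 163 124 108 115 110 116 113 113 112 130 167 191 198 196 195 199 195 196 197 196 198
154 296 164 185 192 192 195 195 194 194 185 161 119 112 112 115 115 113 112 114 129 166 189 198 197 198 194 194 195 195 194 189
156 296 133 135 150 173 184 190 193 190 183 162 123 107 111 114 115 114 113 113 133 175 191 195 194 197 195 196 197 193 186 161
158 296 140 149 152 155 143 132 137 136 134 129 111 104 108 113 112 112 106 111 129 170 188 190 191 193 194 195 194 191 174 136
160 296 139 153 151 137 108  84  80  78  82  86  88  86  91  94  98  95  96  97 101 112 119 130 136 140 144 157 168 167 143 104
```

```bash
python3 -m pendant '[{"tx":0,"ty":0,"tz":0,"spin":0,"claw":1},{"tx":0,"ty":0,"tz":0,"spin":0,"claw":1}]' 25 >/dev/null
python3 - <<'E'
from h import *
for P in([.603,-.28,.172],[.608,-.279,.172],[.612,-.279,.172],[.608,-.289,.172]):print(P,proj("side",P)[0].round(1),proj("top",P)[0].round(1))
P=st()[1]+.005*st()[2][:,2]
print("top z from row129:",[(z,proj("side",[P[0],P[1],z])[0].round(1)) for z in(.205,.212,.22,.227)],[(z,proj("side",[P[0],P[1],z])[0].round(1)) for z in(.09,.1,.11)])
z=st()[2][:,2];F=np.array([.609,-.279,.102])-.005*z
to(F-.03*z+[0,0,.008],F+[0,0,.008])
g=cv2.cvtColor(cams.read_camera("top"),cv2.COLOR_RGB2GRAY).astype(int)
for r in range(168,200,2):print(r,' '.join('%3d'%x for x in g[r,380:412]))
E
```

```text
[0.603, -0.28, 0.172] [286.4 136.7] [394.9 181.9]
[0.608, -0.279, 0.172] [284.9 137.1] [394.5 180.4]
[0.612, -0.279, 0.172] [283.6 137.2] [394.4 179.1]
[0.608, -0.289, 0.172] [284.4 135.3] [397.7 180.3]
top z from row129: [(0.205, array([307.7, 128.5])), (0.212, array([307.7, 126.5])), (0.22, array([307.7, 124.2])), (0.227, array([307.7, 122.2]))] [(0.09, array([307.8, 159.3])), (0.1, array([307.8, 156.7])), (0.11, array([307.8, 154.2]))]
t 36.275 pos [ 0.5352 -0.262   0.173 ] z [ 0.752 -0.182 -0.633] y [-0.26  -0.965 -0.031] q [ 23.  -9.   8. 137. -77.  13.  -3.] F [-0.2  0.7 -4.3] M [ 0.34   1.73  -0.036] w 0.029 g 25.0
[ 0.58266607 -0.27263665  0.13215924] [-0.02 -0.02  1.27]
[ 0.60523801 -0.27809095  0.11316561] [ 0.  -0.   0.6]
168 111 112 111 111 119 128 140 147 160 172 180 186 191 195 193 179 156 127 123 150 188 199 197 185 184 183 184 186 188 193 195 198
170 111 112 109 112 110 109 109 108 112 113 120 129 137 140 143 133 129 128 152 197 231 238 237 229 224 209 196 187 185 185 192 193
172 109 109 108 107 104 109 111 110 108 109 108 108 111 110 109 112 127 149 196 236 249 250 2
[... 1054 characters left out ...]
 115 122 120 115 117 115 105  92  87 105
190 112 109 103 102 104 107 111 108 101  96  96  94  94  92  89  83  76  77  77  86 102 123 130 128 121 111 102  94  88  86  84  81
192 114 115 112 113 110 108 107 101  97  96  94  93  95  90  95  93  94  86  81  83  99 111 121 116 108  98  86  89  88  87  89  85
194 116 115 114 112 109 108 104  99  97  96  97  96  97  95  94  93  93  91  87  99 118 119 112 104 103 100  95  95  95 100 103 104
196 118 113 110  97  86  84  85  92  98 105 109 117 116 108 104  98 100  94  94  97 111 126 134 151 157 155 150 141 143 149 156 155
198 113 113 100  80  61  65  80 112 156 188 207 218 216 204 182 149 118 103 100  98 103 114 136 154 169 172 177 172 165 155 149 154
```

Run:
```python
from h import *
P=st()[1]+.005*st()[2][:,2]
print([proj("top",[P[0],P[1],z])[0].round(1) for z in(.2,.217)])
print("short",proj("top",[.490,-.2155,.13])[0])
g=cv2.cvtColor(cams.read_camera("top"),cv2.COLOR_RGB2GRAY).astype(int)
for r in range(194,212,1):print(r,' '.join('%3d'%x for x in g[r,382:402]))
```

```text
[array([391.7, 201.4]), array([392.5, 200.8])]
short [374.55248689 219.05624353]
194 114 111 112 105 105 100  98  95  94  95  93  95  94  95  93  92  86  98 119 119
195 113 106 101  99  96  94  95  96  94  99  98  97  99  96  96  94  96 101 120 122
196 111  98  85  83  86  92  98 106 112 116 117 112 103 102 101  97  96  97 112 126
197 106  90  73  67  80  95 113 136 156 167 163 152 138 115 107 104  97  97 103 125
198 102  81  63  67  85 112 154 188 207 215 213 203 183 149 116 102 100 100 106 113
199  91  75  59  70 100 149 196 224 230 234 231 226 214 180 134  97  93  98 103 104
200  75  63  58  70 117 180 223 236 239 239 237 235 227 206 156 106  88  98 107 109
201  63  60  60  78 134 201 234 242 245 245 241 237 232 218 175 117  93  99 106 109
202  66  56  59  80 141 208 237 246 249 248 244 239 235 222 178 125  93 103 109 112
203  61  53  61  78 130 200 236 246 249 249 246 242 235 221 177 120  96 104 110 109
204  60  58  58  77 114 174 224 242 247 248 245 242 232 212 165 106  85 102 106 112
205  59  57  63  73  96 140 194 226 240 242 239 235 218 179 130  87  81  98 107 113
206  64  62  65  73  87 108 144 182 213 223 221 206 177 131  90  69  74  93 107 110
207  66  68  69  78  84  94 105 131 152 160 161 147 120  84  68  60  71  89 105 110
208  69  72  75  83  87  93  93 100 110 115 110  95  80  62  59  57  68  86 100 107
209  74  75  79  86  96  99 101  99 101 104  96  84  70  57  58  55  62  79  93 101
210  78  77  82  96 119 125 127 117 116 114 105  89  72  57  49  57  64  71  80  94
211  71  74  80 101 127 147 146 138 136 143 132 113  93  80  75  72  73  71  72  76
```

```bash
python3 -m pendant '[{"tx":0.05,"ty":0,"tz":0.25,"spin":0,"claw":1},{"tx":0.05,"ty":0,"tz":0.4,"spin":0,"claw":1},{"tx":0.05,"ty":0,"tz":0.4,"spin":0,"claw":1},{"tx":0,"ty":0,"tz":0.4,"spin":0,"claw":1},{"tx":0,"ty":0,"tz":0.25,"spin":0,"claw":1},{"tx":0,"ty":0,"tz":0,"spin":0,"claw":1},{"tx":0,"ty":0,"tz":0,"spin":0,"claw":1}]' 25
python3 - <<'E'
from h import *
z=st()[2][:,2];F=np.array([.6085,-.280,.102])-.005*z
to(F+[0,0,.014],F+[0,0,.004]);lean()
E
```

```text
time_s: 37.25
tool_pos: [0.5916, -0.2763, 0.1457]
tool_rot: [-176.7, -49.2, -17.4]
force: [-0.1, -0.3, -4.9]
grip_width: 0.0297
grasp_force: 25.0
t 37.25 pos [ 0.5916 -0.2763  0.1457] z [ 0.738 -0.171 -0.652] y [-0.257 -0.966 -0.038] q [-20.   0.  51. 132. -89.  13.   7.] F [-0.1 -0.3 -4.9] M [0.35  1.808 0.077] w 0.0297 g 25.0
[ 0.60480805 -0.27914637  0.11926202] [-0.22  0.01  0.55]
[ 0.60480805 -0.27914637  0.10926202] [-0.15  0.01  0.13]
pivot px 289.3 145.0
130 277 114 113 116 116 112 112 100  90  90  94  91  92  97 108 111 112 109  99  96  98  79  71  72  68  71  70  73  95 116  99
132 277 118 117 115 114 112 116 114 106  98 103 103 109 111 121 122 122 117 109  95  86  79  85  94  96  98  86  77  74  78  68
134 277 117 116 113 117 114 117 115 115 112 103  94 107 127 146 158 168 175 171 147 116  90 110 122 119 104  89  77  69  70  69
136 277 117 114 118 116 114 116 117 114 114 106 108 117 122 129 125 134 149 179 192 172 123  96 101  86  69  63  68  63  71  71
138 277 115 115 113 116 117 114 118 116 116 112 109 103 114 123 125 126 139 158 151 125  83  57  57  56  47  56  56  58  
[... 1098 characters left out ...]
 112 109 106 116 132 132 146 171 186 189 191 192 192 192 177
158 277 108  87  85  85  85  83  86  98 118 114 109 112 115 116 115 111 110 105 117 133 124 115 116 125 129 136 138 143 154 158
160 277  87  85  84  85  82  84  85  92 101 109 113 111 115 115 114 109 106 105 111 139 153 145 131  95  76  70  68  70  74  74
162 277  90  85  83  84  84  80  81  79  91 108 112 113 114 115 115 111 106 107 111 118 127 116  95  75  68  70  73  64  65  59
164 277  83  84  83  84  84  80  73  71  82 100 111 116 113 115 109 106 101  91  98  95  88  83  76  71  72  76  79  74  64  59
166 277  84  86  86  85  83  85  80  78  84  92  95  96  92  92  91  88  87  77  80  81  79  75  72  68  70  77  79  77  69  63
```

```bash
python3 -m pendant '[{"tx":-0.14,"ty":0.01,"tz":0.02,"spin":0,"claw":1},{"tx":-0.14,"ty":0.01,"tz":0.12,"spin":0,"claw":1},{"tx":-0.12,"ty":0,"tz":0.1,"spin":0,"claw":1},{"tx":0,"ty":0,"tz":0,"spin":0,"claw":1}]' 25
python3 - <<'E'
from h import *
z=st()[2][:,2];F=np.array([.6085,-.280,.112])-.005*z
to(F+[0,0,.005]);lean()
E
```

```text
time_s: 37.8
tool_pos: [0.5842, -0.2756, 0.1346]
tool_rot: [-176.6, -48.2, -17.4]
force: [1.3, 0.4, -4.6]
grip_width: 0.0291
grasp_force: 25.0
t 37.8 pos [ 0.5842 -0.2756  0.1346] z [ 0.728 -0.167 -0.665] y [-0.257 -0.966 -0.039] q [-37.   1.  68. 132. -89.  14.   8.] F [ 1.3  0.4 -4.6] M [ 0.38   1.777 -0.023] w 0.0291 g 25.0
[ 0.60485946 -0.27916647  0.12032441] [ 0.06 -0.03  0.5 ]
pivot px 291.8 147.8
133 279 116 113 117 113 114 108 102 103  98 108 111 111 115 113 108 102  97 110 111 104  81  71  69  72  72  68  69  91 109  97
135 279 114 116 115 116 114 116 112 105  97 107 110 114 119 121 121 116 110 115 113  99  83  90  94  99  97  81  74  69  71  77
137 279 117 112 114 116 117 116 112 107 110 114 116 137 164 177 186 187 187 177 164 141 114 116 117 123 106  91  75  72  75  77
139 279 114 115 116 115 113 115 115 116 114 109 113 118 132 142 152 183 202 205 206 194 144 100  98  83  66  61  67  63  70  73
141 279 114 113 116 114 113 117 115 116 115 114 102  94 101 113 135 165 174 169 155 137  95  62  56  49  49  52  56  58  55  59
143 279 115 115 112 117 115 114 117 113 113 108  95 
[... 1039 characters left out ...]
 116 114 109 124 146 143 116  94  92  91  95 104 108 108 108
161 279  82  85  81  82  86  85  90 103 102 104 110 114 110 118 116 111 110 112 120 134 118  86  70  65  65  67  67  66  67  61
163 279  84  85  85  80  74  72  74  83  94 103 109 111 113 115 113 111 109 105  99  92  83  80  76  70  69  76  70  63  61  62
165 279  83  83  86  83  76  67  66  73  79  96 108 111 117 116 113 110 111 102  91  80  81  84  77  71  69  78  80  77  68  61
167 279  83  83  84  83  80  80  73  70  70  85 101 110 112 111 112 109 104  92  82  79  75  72  71  65  65  69  72  73  66  61
169 279  86  82  88  86  82  79  72  67  70  84  96  91  91  93  93  90  85  83  77  72  60  65  64  62  61  63  66  61  61  63
```

```bash
python3 -m pendant '[{"tx":0,"ty":0,"tz":0.12,"spin":0,"claw":1},{"tx":0,"ty":0,"tz":0.12,"spin":0,"claw":1},{"tx":0,"ty":0,"tz":0.12,"spin":0,"claw":1},{"tx":0,"ty":0,"tz":0,"spin":0,"claw":1}]' 25
python3 - <<'E'
from h import *
z=st()[2][:,2];F=np.array([.6085,-.280,.112])-.005*z
to(F+[0,0,.005])
E
```

```text
time_s: 38.35
tool_pos: [0.5959, -0.2794, 0.1304]
tool_rot: [-176.7, -47.6, -17.4]
force: [-0.6, -0.1, -4.8]
grip_width: 0.0293
grasp_force: 25.0
t 38.35 pos [ 0.5959 -0.2794  0.1304] z [ 0.721 -0.165 -0.673] y [-0.257 -0.966 -0.039] q [-17.   4.  48. 130. -89.  15.   6.] F [-0.6 -0.1 -4.8] M [ 0.312  1.749 -0.008] w 0.0293 g 25.0
[ 0.60489542 -0.27917606  0.12036573] [-0.03 -0.04  0.26]
```

```bash
python3 -m pendant '[{"tx":-0.03,"ty":-0.03,"tz":0.1,"spin":0,"claw":1},{"tx":0,"ty":0,"tz":0.1,"spin":0,"claw":1},{"tx":0,"ty":0,"tz":0.1,"spin":0,"claw":1},{"tx":0,"ty":0,"tz":0,"spin":0,"claw":1}]' 25
python3 - <<'E'
from h import *
z=st()[2][:,2];F=np.array([.6085,-.280,.112])-.005*z
to(F+[0,0,.002]);lean()
E
```

```text
time_s: 38.85
tool_pos: [0.6052, -0.2808, 0.1239]
tool_rot: [-176.7, -47.1, -17.4]
force: [-0.6, -1.3, -4.5]
grip_width: 0.0294
grasp_force: 25.0
t 38.85 pos [ 0.6052 -0.2808  0.1239] z [ 0.715 -0.163 -0.68 ] y [-0.258 -0.965 -0.039] q [  3.   5.  27. 129. -89.  14.   6.] F [-0.6 -1.3 -4.5] M [ 0.262  1.786 -0.153] w 0.0294 g 25.0
[ 0.60492465 -0.27918373  0.11739861] [-0.11 -0.03  0.08]
pivot px 285.1 150.4
136 273 113 118 115 115 113 114 115 116 116 118 117 114 112 109 102 109 110 104  90  76  78  74  74  67  71  80  92 100  82  69
138 273 114 114 116 115 117 114 115 114 116 116 115 115 114 112 115 114 112 111  85  91 111 113 108  87  73  75  71  72  70  73
140 273 115 115 116 118 115 113 115 115 114 111 107 112 119 122 122 126 142 160 127  97 109 120 103  82  73  74  80  86  76  74
142 273 115 115 113 116 115 115 117 114 112 107 107 127 132 134 127 128 132 132 124 104  92  79  65  61  66  65  69  71  73  68
144 273 115 112 116 115 113 116 116 116 115 105  96 106 117 120 119 118 114 102  81  63  57  47  52  50  49  55  54  63  66  73
146 273 116 113 114 114 114 118 120 120 114 102 
[... 1043 characters left out ...]
 117 111 107 106 108 103  99  96  95 103 108  92  74  63  58
164 273 162 119  91  86  84  84  85  85  86  96 111 112 114 113 116 113 110 104  96  91  92  92  95  89  85  81  75  68  61  59
166 273 125  93  85  82  86  86  87  83  89 101 110 112 114 117 111 113 111 106  82  75  70  69  68  67  73  74  70  70  62  58
168 273  97  87  85  84  88  85  81  84  89  97 110 114 117 116 112 113 109 102  82  70  62  59  59  62  64  62  64  62  62  63
170 273  87  85  85  85  85  84  87  85  86  87  92 101 108 111 111 105  97  93  82  65  61  64  64  62  60  64  61  62  64  59
172 273  89  88  87  84  82  84  84  83  88  86  93  95  90  93  96  94  84  81  75  71  70  62  63  68  68  69  61  63  64  66
```

```bash
python3 -m pendant '[{"tx":-0.05,"ty":-0.02,"tz":0.08,"spin":0,"claw":1},{"tx":-0.05,"ty":0,"tz":0.05,"spin":0,"claw":1},{"tx":0,"ty":0,"tz":0,"spin":0,"claw":1},{"tx":0,"ty":0,"tz":0,"spin":0,"claw":1}]' 12
python3 - <<'E'
from h import *
z=st()[2][:,2];F=np.array([.6095,-.280,.112])-.005*z
to(F+[0,0,0])
E
```

```text
time_s: 39.4
tool_pos: [0.6055, -0.28, 0.1175]
tool_rot: [-176.7, -46.7, -17.4]
force: [-4.9, 0.5, -5.7]
grip_width: 0.0296
grasp_force: 12.0
t 39.4 pos [ 0.6055 -0.28    0.1175] z [ 0.71  -0.162 -0.685] y [-0.258 -0.965 -0.04 ] q [ 18.   6.  11. 128. -89.  12.   6.] F [-4.9  0.5 -5.7] M [ 0.331  2.238 -0.53 ] w 0.0296 g 12.0
[ 0.60594803 -0.27919033  0.11542461] [-0.03 -0.02  0.03]
```

```bash
python3 -m pendant '[{"tx":-0.08,"ty":0,"tz":0,"spin":0,"claw":1},{"tx":0,"ty":0,"tz":0,"spin":0,"claw":1}]' 8
python3 - <<'E'
from h import *
to();lean()
E
```

```text
time_s: 39.65
tool_pos: [0.6056, -0.2799, 0.1169]
tool_rot: [-176.6, -46.8, -17.3]
force: [-2.5, 0.7, -0.2]
grip_width: 0.0296
grasp_force: 8.0
t 39.65 pos [ 0.6056 -0.2799  0.1169] z [ 0.712 -0.161 -0.683] y [-0.257 -0.966 -0.04 ] q [ 31.   6.  -3. 128. -89.  11.   7.] F [-2.5  0.7 -0.2] M [ 0.29   1.144 -0.127] w 0.0296 g 8.0
pivot px 285.1 152.4
138 273 115 115 115 114 116 115 116 117 117 114 117 116 115 113 114 111 107 101  86  76  74  76  72  68  70  82  93  92  76  68
140 273 117 114 116 113 115 116 114 115 115 115 114 114 114 112 114 115 109 100  82  82  96 106 102  92  74  73  71  71  73  70
142 273 116 112 114 115 117 114 116 115 115 113 111 110 119 120 123 126 135 146 114 100 116 121 105  83  76  75  70  72  73  71
144 273 113 115 113 116 116 117 114 115 115 114 115 129 137 137 132 134 134 133 119 111 108  85  66  61  65  63  65  70  72  73
146 273 116 114 111 114 117 115 119 116 117 112 101 111 121 124 127 125 116 103  79  61  59  55  50  50  53  55  60  60  70  75
148 273 129 130 128 129 131 139 144 143 137 115  98  91  93  94  89  84  70  60  59  68  64  55  52  50  52  
[... 982 characters left out ...]
 113 113 106 100  95  94  94  92  91  85  80  76  68  64  58
166 273 121  95  86  88  85  82  85  88  87  97 109 114 117 116 115 114 113 104  90  78  69  69  69  68  69  74  73  71  65  62
168 273  95  84  84  87  84  85  84  83  89  96 110 114 118 115 118 114 110 102  88  72  61  62  63  61  61  62  63  61  62  59
170 273  87  86  84  85  87  88  85  86  87  96 107 114 115 115 114 111 111 103  82  69  64  61  62  63  62  63  59  63  61  65
172 273  86  87  84  85  85  83  85  85  83  84  94 101 106 107 107 105  99  88  80  73  70  67  62  68  71  65  61  62  65  62
174 273  85  86  85  78  76  75  73  76  79  83  88  93  98  97  92  92  89  87  78  73  68  63  69  74  77  70  63  61  63  63
```

```bash
python3 -m pendant '[{"tx":0,"ty":0,"tz":0,"spin":0,"claw":0.6},{"tx":0,"ty":0,"tz":0,"spin":0,"claw":0.55},{"tx":0,"ty":0,"tz":0,"spin":0,"claw":0.5},{"tx":0,"ty":0,"tz":0,"spin":0,"claw":0.45},{"tx":0,"ty":0,"tz":0,"spin":0,"claw":0.45}]' 5
python3 - <<'E'
from h import *
to();lean()
E
```

```text
time_s: 40.33
tool_pos: [0.6064, -0.2763, 0.1156]
tool_rot: [-176.6, -46.7, -17.0]
force: [-0.8, 5.1, 0.1]
grip_width: 0.047
grasp_force: 1.7
t 40.325 pos [ 0.6064 -0.2763  0.1156] z [ 0.712 -0.156 -0.685] y [-0.251 -0.967 -0.04 ] q [ 31.   6.  -3. 128. -89.  11.   7.] F [-0.8  5.1  0.1] M [0.533 1.101 0.431] w 0.047 g 1.7
pivot px 285.0 153.4
139 273 114 113 116 116 111 114 117 113 116 116 115 117 116 116 113 113 107 102  90  78  74  70  70  70  69  70  66  67  69  72
141 273 113 117 113 118 112 116 116 114 113 113 114 112 110 108 110 108  99  84  75  77  75  75  68  69  72  71  70  71  69  74
143 273 113 114 115 115 115 116 112 115 113 120 121 126 125 125 124 120 107  80  89 120 121 111  89  72  73  74  72  76  80  73
145 273 114 113 114 115 115 114 111 109 137 147 151 151 148 145 134 121 102  71  73  97  96  82  66  64  68  66  66  79  88  75
147 273 118 117 113 116 119 124 121 103 105 118 127 128 126 125 114  98  80  61  56  55  56  50  51  54  58  56  58  63  68  66
149 273 146 148 146 146 145 148 146 129 103  92  96  96  94  94  87  85  75  67  57  62  61  60  49  49  48  56  5
[... 977 characters left out ...]
 111 107  97  89  89  80  82  79  80  78  76  76  71  63  60
167 273 108  85  83  85  85  85  84  86  91 103 113 113 117 112 115 113 109  98  79  63  59  64  63  61  64  61  61  61  61  60
169 273  93  84  85  84  84  86  85  85  92 103 110 115 119 114 115 113 108  98  74  68  61  62  60  66  58  64  63  64  62  62
171 273  85  85  85  87  85  84  82  87  88  97 108 113 115 117 114 109 103  89  77  72  67  62  62  61  67  67  61  58  62  62
173 273  84  86  88  86  82  84  80  81  78  81  89  98 101 101 100  98  90  85  82  79  75  66  65  74  79  71  66  62  64  65
175 273  87  84  83  74  73  71  69  69  71  73  85  90  94  94  93  93  84  83  73  72  68  68  73  80  82  73  68  60  64  64
```

```bash
python3 -m pendant '[{"tx":0,"ty":0,"tz":-0.15,"spin":0,"claw":0.5},{"tx":0,"ty":0,"tz":-0.2,"spin":0,"claw":0.5},{"tx":0,"ty":0,"tz":0,"spin":0,"claw":0.5}]' 5
python3 - <<'E'
from h import *
to();lean()
E
```

```text
time_s: 40.75
tool_pos: [0.5933, -0.2771, 0.1289]
tool_rot: [-176.8, -46.8, -17.2]
force: [0.9, -0.4, -0.8]
grip_width: 0.0437
grasp_force: 0.0
t 40.75 pos [ 0.5933 -0.2771  0.1289] z [ 0.712 -0.162 -0.684] y [-0.256 -0.966 -0.038] q [ 31.   4.  -2. 129. -81.  12.  -0.] F [ 0.9 -0.4 -0.8] M [ 0.157  0.973 -0.044] w 0.0437 g 0.0
pivot px 288.9 149.4
135 276 111 115 113 112 116 117 113 114 113 114 106  98 109 110 111 112 114 109 101  87  74  68  69  71  68  70  66  72  71  73
137 276 117 114 111 113 115 115 118 118 115 113 110 111 110 110 115 112 109 103  87  77  80  97 104  98  74  68  70  68  70  70
139 276 112 115 116 114 117 117 115 116 115 116 116 114 111 109 107  98  82  71  65  75  96 115 117 100  76  71  70  73  72  68
141 276 114 116 114 115 117 115 115 114 112 109 111 114 109  98  77  65  57  54  54  62  73  86  81  64  64  66  63  67  66  71
143 276 114 115 115 118 117 122 124 124 126 125 125 125 125 121  86  60  55  58  57  51  55  52  51  49  45  50  57  57  58  63
145 276 116 115 116 116 121 134 144 150 148 147 147 145 132 113  82  56  54  60  64  58  63  66  64  51  47  
[... 982 characters left out ...]
 115 114 107 100 105 127 145 135 105  77  68  61  64  62  60
163 276  85  82  84  82  83  94 105 112 118 118 116 116 111 111 105 103  99  98 105 112 110 102  93  80  72  75  70  64  63  58
165 276  84  87  85  83  82  93 105 112 114 117 115 115 113 109 101  90  85  84  85  82  78  74  72  64  69  78  75  70  68  60
167 276  83  86  88  87  84  92 105 113 115 116 117 114 111 107 100  82  72  73  75  70  62  59  62  61  63  62  65  63  65  59
169 276  85  85  84  86  86  90 102 112 111 117 117 116 112 109  99  82  74  70  64  67  62  60  64  60  60  61  63  66  60  60
171 276  85  85  86  85  85  90  94 108 113 115 114 114 114 107  93  77  69  72  69  68  70  64  63  65  69  68  68  67  65  62
```

```bash
python3 -m pendant '[{"tx":0,"ty":0,"tz":-0.3,"spin":0,"claw":0.5},{"tx":0,"ty":0,"tz":-0.3,"spin":0,"claw":0.5},{"tx":0,"ty":0,"tz":-0.3,"spin":0,"claw":0.5},{"tx":0,"ty":0,"tz":-0.3,"spin":0,"claw":0.5},{"tx":0,"ty":0,"tz":0,"spin":0,"claw":0.5}]' 5
python3 -m pendant '[{"tx":0.3,"ty":0,"tz":-0.3,"spin":0,"claw":0.5},{"tx":0.3,"ty":0,"tz":-0.3,"spin":0,"claw":0.5},{"tx":0.3,"ty":0,"tz":-0.3,"spin":0,"claw":0.5},{"tx":0.3,"ty":0,"tz":-0.3,"spin":0,"claw":0.5},{"tx":0,"ty":0,"tz":0,"spin":0,"claw":0.5},{"tx":0,"ty":0,"tz":0,"spin":0,"claw":0.5}]' 5
python3 - <<'E'
from h import *
to();a=cams.read_camera("side")[90:205,255:375,::-1];b=cams.read_camera("top")[150:265,340:440,::-1]
s=lambda i:cv2.resize(i,None,fx=3.6,fy=3.6,interpolation=cv2.INTER_CUBIC)
cv2.imwrite("pics/fin.png",np.hstack([s(a),s(b)]))
E
```

```text
time_s: 41.42
tool_pos: [0.5507, -0.267, 0.1698]
tool_rot: [-176.8, -46.8, -17.2]
force: [-0.1, -0.9, -1.1]
grip_width: 0.0438
grasp_force: 0.0
time_s: 42.18
tool_pos: [0.547, -0.2684, 0.252]
tool_rot: [-176.6, -46.6, -17.2]
force: [0.0, -0.7, -0.4]
grip_width: 0.0439
grasp_force: 0.0
t 42.175 pos [ 0.547  -0.2684  0.252 ] z [ 0.71  -0.158 -0.686] y [-0.254 -0.966 -0.04 ] q [ 39. -12.  -7. 127. -38.  25. -45.] F [ 0.  -0.7 -0.4] M [ 0.14   1.021 -0.055] w 0.0439 g 0.0
```

View pics/fin.png

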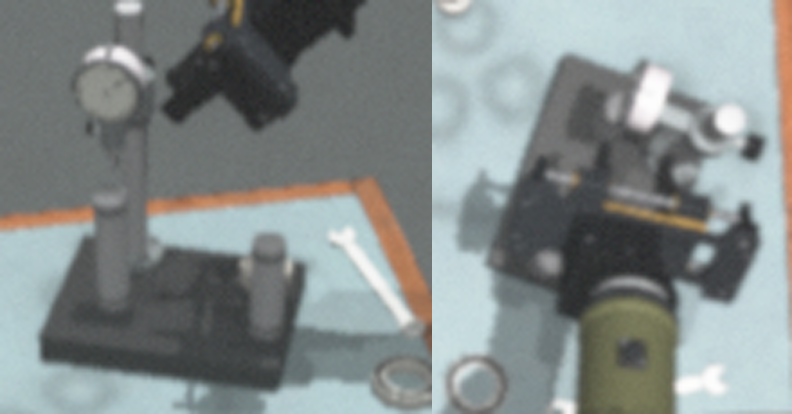

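Run:
```python
from h import *
to()
g=cv2.cvtColor(cams.read_camera("top"),cv2.COLOR_RGB2GRAY).astype(int)
for r in range(168,194):print(r,' '.join('%3d'%x for x in g[r,382:406]))
for P in([.603,-.28,.15],[.6085,-.28,.15],[.603,-.28,.293]):print(P,proj("top",P)[0].round(1))
g=cv2.cvtColor(cams.read_camera("side"),cv2.COLOR_RGB2GRAY).astype(int)
for r in range(126,150):print(r,' '.join('%3d'%x for x in g[r,277:297]))
for P in([.603,-.28,.15],[.6085,-.28,.15],[.6085,-.29,.15],[.603,-.28,.172]):print(P,proj("side",P)[0].round(1))
```

```text
t 42.275 pos [ 0.5468 -0.2683  0.2516] z [ 0.71  -0.158 -0.687] y [-0.255 -0.966 -0.041] q [ 39. -12.  -7. 127. -38.  25. -45.] F [-0.6  0.  -0.1] M [0.148 0.974 0.014] w 0.0434 g 0.0
168 115 116 116 129 139 151 166 177 188 193 198 200 196 184 160 131 126 152 191 204 198 189 189 186
169 115 113 112 117 117 122 131 140 147 161 175 181 177 162 139 124 136 175 216 227 224 212 205 194
170 111 113 113 111 113 113 115 119 118 131 139 142 144 138 134 131 154 205 233 241 239 232 226 215
171 116 116 111 110 115 113 113 113 112 112 116 118 122 127 138 144 175 223 243 247 246 244 239 229
172 109 105 109 113 109 113 114 112 110 110 112 114 109 117 131 152 200 239 250 251 250 248 244 231
173  99  95 103 109 112 112 111 113 112 114 111 111 109 112 125 161 220 246 251 252 251 251 246 228
174  90  86  92  97 103 103 108 114 110 112 118 114 112 115 137 175 223 245 250 251 252 251 245 217
175  84  80  84  87  90  94 100 112 120 123 124 116 116 129 159 203 236 244 246 249 252 251 239 192
176  85  80  79  81  84  87  99 121 133 144 138 122 113 136 178 229 247 247 247 250 252 250 229 166
177  82  82  79 
[... 3249 characters left out ...]
5 123 122 123 126 127 128 116 112 112 109 110 104 112
144 112 114 117 120 133 137 140 135 138 136 136 132 126 113 110 113 113 107 108 115
145 117 113 118 124 138 144 146 149 149 146 144 134 117 110 111 111 111 108 112 117
146 115 114 120 119 124 135 142 144 141 142 138 124 108 103 108 111 110 108 109 128
147 118 122 130 126 108 109 118 124 123 121 115 105 101 101 111 113 112 112 119 139
148 131 137 144 131 102  94  95 105 104 100  95  94  90 103 110 113 111 111 120 142
149 145 149 153 139 111  95  92  93  93  90  94  93  95 104 110 111 110 109 124 150
[0.603, -0.28, 0.15] [286.6 142.7]
[0.6085, -0.28, 0.15] [284.9 142.9]
[0.6085, -0.29, 0.15] [284.5 141.1]
[0.603, -0.28, 0.172] [286.4 136.7]
```

Run:
```python
from h import *
z=st()[2][:,2];T=np.array([.602,-.2716,.120])
to(T-.075*z,T,T+[-.007,-.007,0])
```

```text
t 42.375 pos [ 0.5469 -0.2684  0.2521] z [ 0.71  -0.159 -0.686] y [-0.255 -0.966 -0.04 ] q [ 39. -12.  -7. 127. -38.  25. -45.] F [-0.6 -0.1  0. ] M [ 0.109  0.982 -0.058] w 0.0436 g 0.0
[ 0.54875594 -0.25970594  0.17146456] [-1.18 -0.11  1.1 ]
[ 0.602  -0.2716  0.12  ] [-0.  -0.   1.5]
[ 0.595  -0.2786  0.12  ] [-0.06  0.17 -0.08]
```

```bash
python3 -m pendant '[{"tx":-0.3,"ty":-0.03,"tz":0.28,"spin":0,"claw":0.5},{"tx":-0.3,"ty":-0.03,"tz":0.28,"spin":0,"claw":0.5},{"tx":-0.3,"ty":-0.03,"tz":0.28,"spin":0,"claw":0.5},{"tx":-0.28,"ty":-0.02,"tz":0.26,"spin":0,"claw":0.5},{"tx":0,"ty":0,"tz":0,"spin":0,"claw":0.5}]' 8
python3 - <<'E'
from h import *
T=np.array([.602,-.2716,.120])
to(T-.025*st()[2][:,2],T)
E
```

```text
time_s: 43.0
tool_pos: [0.5481, -0.2592, 0.1705]
tool_rot: [-176.6, -46.4, -17.2]
force: [0.4, 0.0, 0.3]
grip_width: 0.0435
grasp_force: 0.0
t 43.0 pos [ 0.5481 -0.2592  0.1705] z [ 0.709 -0.157 -0.688] y [-0.255 -0.966 -0.041] q [ 31.  -7.  -1. 133. -56.  15. -26.] F [0.4 0.  0.3] M [0.112 0.961 0.011] w 0.0435 g 0.0
[ 0.58428697 -0.26766351  0.13719746] [0.03 0.01 1.  ]
[ 0.602  -0.2716  0.12  ] [-0.  -0.   0.5]
```

```bash
python3 -m pendant '[{"tx":0.01,"ty":0,"tz":0.3,"spin":0,"claw":0.5},{"tx":0.01,"ty":0.01,"tz":0.3,"spin":0,"claw":0.5},{"tx":0.01,"ty":0,"tz":0.3,"spin":0,"claw":0.5},{"tx":0,"ty":0,"tz":0.1,"spin":0,"claw":0.5},{"tx":0,"ty":0,"tz":0,"spin":0,"claw":0.5}]' 8
python3 - <<'E'
from h import *
to([.602,-.2716,.120]);lean()
E
```

```text
time_s: 43.62
tool_pos: [0.5856, -0.2692, 0.1403]
tool_rot: [-176.7, -46.7, -17.2]
force: [0.6, -0.6, -0.0]
grip_width: 0.0433
grasp_force: 0.0
t 43.625 pos [ 0.5856 -0.2692  0.1403] z [ 0.711 -0.16  -0.685] y [-0.255 -0.966 -0.039] q [ 28.   1.   1. 130. -74.  12.  -9.] F [ 0.6 -0.6 -0. ] M [0.166 0.986 0.004] w 0.0433 g 0.0
[ 0.602  -0.2716  0.12  ] [-0.07 -0.02  0.52]
pivot px 291.6 147.5
133 279 116 117 115 115 114 110 103 104  99 108 110 109 111 112 113 103  97 109 104  80  69  69  68  72  70  71  70  70  68  71
135 279 114 113 114 114 117 116 112 104  97 109 111 111 113 115 113 101  96 101  93  76  72  81  96  96  82  69  67  72  73  71
137 279 115 115 116 118 116 115 112 111 114 110 109 110 113 112 105  89  70  65  65  73  95 106 111 102  79  73  72  74  78  78
139 279 115 114 115 118 114 118 115 116 114 113 106 107 104  98  75  58  54  48  57  57  69  75  71  59  61  61  63  60  65  72
141 279 115 113 114 113 111 111 115 114 109 103  94  82  67  61  54  55  56  55  54  51  54  49  51  52  51  51  53  58  55  61
143 279 116 117 115 123 126 125 125 124 122 124 117  82  60  52  
[... 1026 characters left out ...]
 110 116 141 154 146 120  98  94  94  94  99 111 115 115 110
161 279  83  85  92 107 114 116 116 117 114 110 106 108 112 113 105 102 104 126 144 139 114  88  70  67  66  71  73  69  67  67
163 279  86  86  94 104 115 113 117 114 115 111 111 108 103 101  99 102 114 110 102  92  82  78  74  69  69  71  67  64  62  58
165 279  80  88  95 108 110 116 116 115 113 110 109 102  88  85  84  82  84  85  78  78  82  79  69  69  74  78  76  66  63  58
167 279  86  84  93 103 111 115 117 116 116 112 107  99  84  72  72  74  77  73  77  77  77  72  65  64  69  69  72  68  65  57
169 279  83  88  90 103 108 113 118 118 117 115 113  98  85  77  73  74  77  75  72  67  61  58  59  60  62  64  62  62  65  61
```

```bash
python3 -m pendant '[{"tx":-0.03,"ty":-0.01,"tz":0.18,"spin":0,"claw":0.5},{"tx":-0.03,"ty":-0.01,"tz":0.18,"spin":0,"claw":0.5},{"tx":-0.01,"ty":0,"tz":0.18,"spin":0,"claw":0.5},{"tx":0,"ty":0,"tz":0,"spin":0,"claw":0.5}]' 8
python3 - <<'E'
from h import *
to([.602,-.2716,.120])
E
```

```text
time_s: 44.18
tool_pos: [0.6023, -0.272, 0.119]
tool_rot: [-176.7, -46.7, -17.2]
force: [-0.3, 0.1, -1.2]
grip_width: 0.0432
grasp_force: 0.0
t 44.175 pos [ 0.6023 -0.272   0.119 ] z [ 0.711 -0.16  -0.685] y [-0.256 -0.966 -0.04 ] q [ 29.   5.  -1. 129. -88.  11.   5.] F [-0.3  0.1 -1.2] M [ 0.211  1.095 -0.036] w 0.0432 g 0.0
[ 0.602  -0.2716  0.12  ] [ 0.01 -0.01 -0.02]
```

```bash
python3 -m pendant '[{"tx":0,"ty":0,"tz":0,"spin":0,"claw":1},{"tx":0,"ty":0,"tz":0,"spin":0,"claw":1},{"tx":0,"ty":0,"tz":0,"spin":0,"claw":1},{"tx":0.03,"ty":0,"tz":-0.03,"spin":0,"claw":1},{"tx":0,"ty":0,"tz":0,"spin":0,"claw":1}]' 20
python3 - <<'E'
from h import *
to()
E
python3 -m pendant '[{"tx":-0.02,"ty":0.06,"tz":-0.03,"spin":0,"claw":1},{"tx":-0.02,"ty":0.06,"tz":-0.03,"spin":0,"claw":1},{"tx":-0.02,"ty":0.05,"tz":-0.02,"spin":0,"claw":1},{"tx":0,"ty":0,"tz":0,"spin":0,"claw":1}]' 20
python3 - <<'E'
from h import *
to([.595,-.2786,.119])
g=cv2.cvtColor(cams.read_camera("side"),cv2.COLOR_RGB2GRAY).astype(int)
for r in range(131,174,2):print(r,' '.join('%3d'%x for x in g[r,277:299]))
E
```

```text
time_s: 44.8
tool_pos: [0.6016, -0.2713, 0.1198]
tool_rot: [-176.7, -46.6, -17.2]
force: [-0.3, -1.1, -5.6]
grip_width: 0.03
grasp_force: 19.2
t 44.8 pos [ 0.6016 -0.2713  0.1198] z [ 0.71  -0.159 -0.686] y [-0.255 -0.966 -0.04 ] q [ 28.   5.  -1. 129. -86.  11.   4.] F [-0.3 -1.1 -5.6] M [ 0.35   1.866 -0.157] w 0.03 g 19.2
time_s: 45.3
tool_pos: [0.5954, -0.2792, 0.1214]
tool_rot: [-176.7, -46.7, -17.2]
force: [-0.1, -0.8, -5.6]
grip_width: 0.0297
grasp_force: 19.2
t 45.3 pos [ 0.5954 -0.2792  0.1214] z [ 0.711 -0.16  -0.685] y [-0.255 -0.966 -0.039] q [ 29.   5.   0. 129. -86.  12.   4.] F [-0.1 -0.8 -5.6] M [ 0.382  1.722 -0.033] w 0.0297 g 19.2
[ 0.595  -0.2786  0.119 ] [-0.04 -0.01  0.03]
131 116 115 115 114 116 114 107  97  95  98  96  99 103 108 110 112 109 103  97 107 103 100
133 114 118 112 116 115 117 114 110 101 105  98 109 109 109 112 112 112 101  98 102  97  78
135 117 115 117 113 115 116 115 113 113 103  94 106 106 111 113 114 109 100  85  77  69  74
137 114 112 115 115 116 118 117 115 114 110 111 112 110 111 114 111 105  90  76  72  73  79
139 113 116 116 114 114 120 
[... 927 characters left out ...]
 109 109 106  92  95 104 107 109 110 111 118 138 146 134
161  87  83  84  81  83  86  96 108 110 113 113 111 112 110 111 107 104 101 105 123 137 116
163  84  85  86  86  84  85  89 104 113 115 111 112 114 110 109 103 100 103 110 112 101  87
165  85  83  83  84  83  85  87 103 111 111 115 114 111 111 109  98  88  84  84  83  75  68
167  85  85  86  83  84  87  92 103 113 113 114 115 115 112 106  98  79  72  64  64  65  62
169  84  85  85  85  83  85  87  97 110 112 114 113 113 109 105  92  77  72  63  64  59  63
171  82  86  87  87  83  82  77  83  94 100  95 101  98  97  89  85  70  68  68  60  62  62
173  81  81  79  82  82  78  76  81  88  94  98  97  97  92  87  81  78  75  73  75  62  68
```

```bash
python3 -m pendant '[{"tx":-0.03,"ty":0,"tz":0.025,"spin":0,"claw":1},{"tx":0,"ty":0,"tz":0,"spin":0,"claw":1}]' 10
python3 -m pendant '[{"tx":0,"ty":0,"tz":0,"spin":0,"claw":1},{"tx":0,"ty":0,"tz":0,"spin":0,"claw":0.63},{"tx":0,"ty":0,"tz":0,"spin":0,"claw":0.6},{"tx":0,"ty":0,"tz":0,"spin":0,"claw":0.57},{"tx":0,"ty":0,"tz":0,"spin":0,"claw":0.55}]' 5
python3 - <<'E'
from h import *
to()
g=cv2.cvtColor(cams.read_camera("side"),cv2.COLOR_RGB2GRAY).astype(int)
for r in range(135,174,2):print(r,' '.join('%3d'%x for x in g[r,277:299]))
E
```

```text
time_s: 45.6
tool_pos: [0.596, -0.2787, 0.1201]
tool_rot: [-176.7, -46.7, -17.2]
force: [-0.8, 0.8, -2.6]
grip_width: 0.0295
grasp_force: 9.8
time_s: 46.22
tool_pos: [0.5955, -0.2787, 0.1196]
tool_rot: [-176.7, -46.7, -17.2]
force: [0.2, -0.8, 0.5]
grip_width: 0.0385
grasp_force: 0.0
t 46.225 pos [ 0.5955 -0.2787  0.1196] z [ 0.711 -0.16  -0.685] y [-0.255 -0.966 -0.039] q [ 29.   5.  -0. 129. -87.  12.   5.] F [ 0.2 -0.8  0.5] M [0.111 0.953 0.044] w 0.0385 g 0.0
135 114 112 114 114 115 116 114 115 113 103  94 109 110 111 113 111 109 102  92  90  78  74
137 117 115 112 116 115 116 118 115 114 109 112 109 109 109 112 111 107  93  79  72  70  73
139 116 114 115 118 113 113 115 116 114 114 112 112 111 111 113 109  97  84  85 100 102 100
141 115 117 114 117 115 115 112 109 118 118 117 119 130 146 129  95  68  65  84 106 118 112
143 116 115 119 115 116 116 115 124 129 128 127 128 144 167 154 111  72  54  68  83  80  69
145 116 114 114 116 116 118 125 136 144 145 140 140 128 121 105  76  54  55  47  58  50  49
147 121 125 134 134 130 120  99  94 107 112 113 109 105  92  82  62  55  50  55
[... 508 characters left out ...]
 104  91  74  64  69  86  93 100 106 109 117 139 147 135
161  86  85  84  82  81  86  93 108 113 115 109 108 110 108 109 104 106 101 101 125 135 116
163  85  85  87  85  85  85  92 106 114 114 117 111 114 113 107 104 100 102 109 109 101  88
165  84  85  86  84  84  83  90 107 112 117 116 115 115 113 109 101  90  82  83  80  77  67
167  86  85  84  86  83  83  93 105 113 114 115 114 113 114 108  97  80  71  68  59  62  63
169  84  87  86  82  86  89  90 104 112 113 114 117 116 112 108  98  74  67  59  60  62  61
171  83  83  84  86  86  84  80  90 100 110 111 110 112 108 101  87  77  68  69  65  64  61
173  78  83  82  81  83  82  79  86  91  94  96  94  93  89  87  89  79  79  78  73  68  66
```

```bash
python3 -m pendant '[{"tx":0,"ty":0,"tz":-0.15,"spin":0,"claw":0.52},{"tx":0,"ty":0,"tz":-0.25,"spin":0,"claw":0.5},{"tx":0,"ty":0,"tz":-0.3,"spin":0,"claw":0.5},{"tx":0,"ty":0,"tz":-0.3,"spin":0,"claw":0.5},{"tx":0,"ty":0,"tz":-0.3,"spin":0,"claw":0.5},{"tx":0,"ty":0,"tz":-0.2,"spin":0,"claw":0.5},{"tx":0,"ty":0,"tz":0,"spin":0,"claw":0.5}]' 5
python3 -m pendant '[{"tx":0.3,"ty":0,"tz":-0.3,"spin":0,"claw":0.5},{"tx":0.3,"ty":0,"tz":-0.3,"spin":0,"claw":0.5},{"tx":0.3,"ty":0,"tz":-0.3,"spin":0,"claw":0.5},{"tx":0.3,"ty":0,"tz":-0.3,"spin":0,"claw":0.5},{"tx":0,"ty":0,"tz":0,"spin":0,"claw":0.5},{"tx":0,"ty":0,"tz":0,"spin":0,"claw":0.5}]' 5
python3 - <<'E'
from h import *
to()
g=cv2.cvtColor(cams.read_camera("side"),cv2.COLOR_RGB2GRAY).astype(int)
for r in list(range(132,148))+list(range(150,180,3)):print(r,' '.join('%3d'%x for x in g[r,277:299]))
g=cv2.cvtColor(cams.read_camera("top"),cv2.COLOR_RGB2GRAY).astype(int)
for r in range(172,190):print(r,' '.join('%3d'%x for x in g[r,382:400]))
E
```

```text
time_s: 47.15
tool_pos: [0.5421, -0.2669, 0.1716]
tool_rot: [-176.8, -46.8, -17.2]
force: [-0.3, -0.3, 0.4]
grip_width: 0.0434
grasp_force: 0.0
time_s: 47.9
tool_pos: [0.5385, -0.2688, 0.254]
tool_rot: [-176.7, -46.6, -17.2]
force: [-0.6, -0.9, -1.4]
grip_width: 0.0436
grasp_force: 0.0
t 47.9 pos [ 0.5385 -0.2688  0.254 ] z [ 0.71  -0.159 -0.686] y [-0.255 -0.966 -0.04 ] q [ 38. -13.  -6. 127. -38.  26. -44.] F [-0.6 -0.9 -1.4] M [ 0.133  0.962 -0.024] w 0.0436 g 0.0
132 113 117 115 115 112 114 110 107  95 103 101 108 106 111 112 113 108 104  97 109 112 113
133 115 117 116 114 116 115 113 110 103 100  99 108 107 112 113 113 110 105  97 108 112 115
134 111 115 115 115 114 116 115 112 111 102  92 106 111 111 113 112 108 105 100 109 114 113
135 112 112 114 114 114 116 115 114 112 104  94 107 109 110 114 115 110 102  95 109 115 113
136 113 115 115 116 114 115 117 112 111 107 103 109 108 111 113 110 110 102 100 110 113 112
137 114 112 114 117 116 114 117 117 112 110 110 113 110 113 112 112 110 105  95 112 112 116
138 113 113 115 114 115 114 116 115 115 113 113 113 106 109 110 111 110 104 
[... 2431 characters left out ...]
 222 240 244 249
181  81  81  79  82  81  89 105 131 142 132 124 122 141 188 223 239 241 246
182  83  79  79  80  84  90 104 132 140 128 111 117 150 196 222 232 238 242
183  81  79  79  82  84  89 106 129 137 120 101 115 148 187 211 223 228 232
184  81  81  78  79  88  94  99 120 127 121 111 130 154 174 185 200 209 218
185  81  82  82  81  90  91  95 106 116 121 136 158 174 172 163 167 175 180
186  83  81  81  82  92  91  92  98 107 115 140 168 175 160 136 125 133 137
187  84  81  79  84  89  90  95  95  96 102 112 137 137 119  98  89  93  96
188  80  84  79  82  87  89  92  93  94  94 102  99  97  79  74  71  78  84
189  90  88  84  83  86  89  94  92  98  97  97  91  83  77  76  76  78  85
```

Run:
```python
from h import *
g=cv2.cvtColor(cams.read_camera("side"),cv2.COLOR_RGB2GRAY).astype(int)
for r in range(154,186,4):print(r,' '.join('%3d'%x for x in g[r,318:342]))
print(env.sign_off())
```

```text
154 194 195 194 194 194 194 195 190 180 172 168 170 168 170 173 184 189 196 198 195 195 196 196 197
158 192 193 193 191 194 191 172 143 139 139 136 135 130 130 131 132 156 188 195 194 195 198 200 198
162  68  71  76 114 177 212 194 130  97  94  89  91  93  91  96 112 150 180 149 142 146 154 167 175
166  67  64  71  87 113 126 120 110 109 112 114 116 115 114 112 118 133 128  94  76  81 112 161 172
170  64  68  68  69  73  84  96 103 108 111 112 114 113 115 110 104  91  80  77  78  89 128 166 176
174  65  65  65  64  70  77  88 101 110 113 114 114 113 111 108  99  75  66  68  86 133 165 175 180
178  70  65  70  67  68  67  85 101 112 113 114 115 114 111 107  89  67  68  83 129 166 177 177 177
182  68  69  69  68  69  71  79  88  92  92  93  93  92  89  83  70  64  72  84 105 110 109 110 110
the job is handed in; nothing more can be done
None
```

The job is handed in, at about 48 s of the 72 s allowed: both cartridges stand upright, heavy end down, on the granite plate. By the last pictures the long one is within about 3 mm of the dial tip and the short one is clear on the open part; the sign-off returned no verdict.

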